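# Set up the cup warmer in the tea corner

### The arm

A 6-joint arm with a two-finger parallel gripper is mounted at the origin on the work surface. World frame = base frame: x ahead of the robot, y to its left, z up, the work surface at z = 0. Lengths are in m, angles in rad, forces in N, time in s.
With the tool pointing down it reaches from about 0.325 to 0.85 m from the base axis. Payload 15.5 kg.
Tool frame: the origin (TCP) lies on the front face of the gripper's body, between the roots of the fingers; the fingertips stand 78 mm ahead of it and the grasp point (between the pads) lies ahead of it (env.hold_point_z is the x of the grasp point in the tool frame, in m); x points along the fingers, y is the direction in which the jaws open and shut, and the axes are right-handed (so a half turn about x gives the same grasp; the last joint's range is limited). The gripper opens to 91 mm and grips with 3 to 60 N. Pads are 32 mm wide; open, the fingers measure 118 mm over their backs; the gripper's body (76 mm by 178 mm) begins 60 mm behind the grasp point.
Start: joints at [-1.341, 0.494, 1.345, -0, 1.302, -0.096], TCP at [0.2, -0.592, 0.292] pointing down, gripper open.
Joint ranges: [-2.91, 2.91], [-0.82, 2.16], [0.22, 2.67], [-1.22, 4.37], [0.12, 2.79], [-3.08, 3.08]. Speed limits (rad/s): [1.89, 1.89, 2.57, 3.01, 3.01, 3.01].

### API

Orientations are given as a 3x3 rotation matrix whose columns are the frame's x, y, z axes.
In Python, from plant import readout, optics, order, env gives the robot as it stands.
- The arm moves only by the tool jog_arm, never from a script. Its argument "moves" is a list of rows, each an object with "dr": the turn, a rotation vector about the tool's x, y, z in degrees, a list of three; "slide": the shift along the tool's x, y, z in m, a list of three; "fingers": the closure, from 0 (fully open) to 1 (shut). In form: [{"dr": [wx, wy, wz], "slide": [tx, ty, tz], "fingers": fingers}, ...]. A call has 1 to 8 rows; each row is the pose to reach, as a shift and turn from the pose commanded when the call began, along the tool's axes at that moment; what a row does not reach only later rows make up. A row lasts 1/8 s, in which the tool goes at most 62.5 mm and 10.7 degrees, less where a joint would pass 70% of its speed; a pose out of reach is approached as far as the arm can. A call with a gripper value outside its range is refused whole. The fingers move at their own pace and stop on an object; "newtons" is the grip in N (left out, the last holds). Time passes only in rows, so rows that repeat a pose let the fingers close. It gives the time, the measured TCP pose, the force and the opening at its end, in the units of the state.
- readout.read_state(): the state, without advancing time (a new reading comes with each control period).
- optics.capture(name): name is "scene" or "top" or "wrist"; returns a dict with "pixels" (384x512x3 uint8, red, green, blue), "fx", "fy", "cx", "cy" (pixels), "k1" (the pictures are not rectified: a ray, as slopes to the right and down, at radius r is drawn at 1 + k1 r^2 times it, then the intrinsics apply), "R" (3x3) and "t" (3): a world point X has camera coordinates R X + t. Camera axes: x right, y down, z forward; pixel columns grow to the right and rows downward; lengths in m; the calibration is good to about 2 mm. A picture is of the moment at which its call begins. There is no depth.
- order.close_job(): hands the job in, once; it reports no verdict.
The state is a dict: "clock": time; "q": joint angles; "dq": joint speeds; "tau": joint torques, N m; "eef_pos": TCP position; "eef_rot": TCP orientation; "force": force on the tool from outside, world axes, zero at the start; "ft_torque": the same for the moment, N m; "gripper_width": opening from 0.0 (shut) to 1.0 (fully open).
Only numpy, scipy, OpenCV 4.12 (cv2) and the standard library are available. Lean on these libraries where they do the work, as an engineer would, in place of code of your own. Each camera call takes 0.05 s, during which the arm holds its last target.

### The job

Get the cup warmer going: take the teal lid out of its well and lay it flat on the round cork mat, and fit the slotted rack by hooking its orange-striped edge under the warmer's orange lip and swinging it down until it lies flat and fully home. Stand every mug, tumbler and beaker there is upright on the rack, then press the red, yellow and green keys fully down, one at a time in that order, letting each spring back. Press no key before the rack is in, and leave the other things on the trolley where they are.

Things in the scene. Friction and masses are not known exactly. Their poses are not given: they have to be found in the camera images.
- warmer: White cup warmer fixed to the trolley, 230 (x) x 224 (y) mm; origin at the centre of its underside, x from its key strip towards the well, y to the left, z up. Key strip at x -115 to -69, top at z 56, keys on it. Then the orange lip and, behind it, the open well. Side and far wall tops at z 42; side walls' inner faces at y +-104, far wall's at x 107.
- lip (a point): Middle of the lower free edge of the orange lip that overhangs the well from the key strip (warmer x -55, y 0, z 49 mm); axes as the warmer's. Lip: x -69 to -55, underside z 49, top z 56. The pocket under it is closed at x -69; its floor, z 34, reaches out to x -49.
- well (a point): Centre of the well's floor (warmer x 22, y 0, z 10 mm); axes as the warmer's. Well floor x -49 to 93; beyond it a far ledge, z 34, x 93 to 107. The rack lies on the pocket floor and this ledge and is too long to drop in flat: it goes in tilted, edge first under the lip. Seated, its hooked edge is at x -69 to -63, its underside at z 34, and some 11 mm of it are hidden by the lip.
- rack_fin (a point): Grey slotted rack panel, 170 (x) x 200 (y) x 6 mm, 0.2 kg, with a maroon upright grip fin at its centre, 12 (x) x 60 (y) mm, rising 30 mm above the panel's top. This point is the fin's centre, 21 mm above the panel's underside; axes are the panel's, z up, x away from the edge to be hooked (x -85, orange stripe).
- rack_tongue (a point): Middle of the lower arris of the rack's orange-striped edge: 85 mm towards the rack's -x and 21 mm below the fin's centre; axes as the rack's.
- lid_knob (a point): Teal hard silicone lid lying in the well: disc 80 mm across, 8 mm thick, with a knob on top 18 mm across and 20 mm high. This point is the centre of the knob, 18 mm above the lid's underside; z up.
- mat: Round cork mat fixed to the trolley top, 100 mm across, 4 mm thick; origin at the centre of its underside.
- mug1_mid (a point): White mug, 60 mm across, 80 mm high, walls 4 mm, its handle pointing to +y and reaching 67 mm from the axis; origin half-way up on its axis, z up along the axis. May be absent.
- mug2_mid (a point): Second white mug, the same as the first; 60 mm across, 80 mm high, handle to +y reaching 67 mm from the axis; origin half-way up on its axis, z up along the axis. May be absent.
- tumbler_mid (a point): Straight greenish glass tumbler, 58 mm across, 80 mm high; origin half-way up on its axis, z up along the axis. May be absent.
- beaker_mid (a point): Straight maroon plastic beaker, 56 mm across, 75 mm high; origin half-way up on its axis, z up along the axis. May be absent.
- red_key_top (a point): Centre of the top face of the red round spring key, 28 mm across, in a black collar 44 mm across; the three keys stand in a row 62 mm apart along the strip, tops 22 mm above the strip; which colour is where varies. z up; pressed straight down.
- red_key (a joint): Travel of the red key in m: 0 up, 0.006 fully down (about 5 N); springs back when let go.
- yellow_key_top (a point): Centre of the top face of the yellow round spring key, 28 mm across, in a black collar 44 mm across; the three keys stand in a row 62 mm apart along the strip, tops 22 mm above the strip; which colour is where varies. z up; pressed straight down.
- yellow_key (a joint): Travel of the yellow key in m: 0 up, 0.006 fully down (about 5 N); springs back when let go.
- green_key_top (a point): Centre of the top face of the green round spring key, 28 mm across, in a black collar 44 mm across; the three keys stand in a row 62 mm apart along the strip, tops 22 mm above the strip; which colour is where varies. z up; pressed straight down.
- green_key (a joint): Travel of the green key in m: 0 up, 0.006 fully down (about 5 N); springs back when let go.
- sugar_jar: Glass sugar jar, 80 mm across, 100 mm high, loose bystander; origin at the centre of its underside.
- tea_tin: Green tea tin, 74 mm across, 110 mm high, loose bystander; origin at the centre of its underside.
- teabag_box: Cardboard tea bag box, 80 x 130 x 70 mm, loose bystander; origin at the centre of its underside.

How it is judged:
By the outcome, as a careful person would: the job done as asked, in the order asked, and still so for the second after the job is handed in, with the robot touching nothing.
Of mug1, mug2, tumbler, beaker only 2 to 4 are there at a start; the rules pass over those that are not, and their reading is None.
At some moment in a run one of mug1, mug2, tumbler, beaker may be knocked a few centimetres aside while the robot is not near it.
Once in a run the grip may slacken for a moment while it holds something.
It also fails if it takes over 210 s, if anything falls off the work surface, if the arm or the gripper's body presses on something with over 40 N, if the wrist force passes 120 N, or if a joint passes its speed limit or range.

## Working session

There is one attempt and no reset: what is moved stays moved. The work goes in short steps, Python scripts to look and compute and a tool call to move; the robot and the scene stay as the last step left them, time stands still between calls to the robot, and variables do not carry over. Pictures are saved under pics/ and viewed, and the job is handed in when it is done.

Besides the shell and the picture viewer there is one more tool, called after "Emit:" as name(argument=value, ...) on one line, values as JSON. jog_arm: Moves the arm, as the interface text tells. Its arguments: {"type":"object","properties":{"moves":{"type":"array"},"newtons":{"type":"number"}},"required":["moves"]}

```bash
ls; mkdir -p pics
python3 - <<'E'
from plant import readout, optics, order, env
import cv2
print(readout.read_state()); print(env.hold_point_z, [a for a in dir(env) if a[0]!='_'])
for n in ("scene","top","wrist"):
    c=optics.capture(n); cv2.imwrite(f"pics/a_{n}.png",c["pixels"][:,:,::-1])
    print(n,{k:c[k] for k in c if k!="pixels"})
E
```

```text
pics
{'clock': 0.0, 'q': array([-1.34048145e+00,  4.94196756e-01,  1.34612684e+00, -2.22039733e-05,
        1.30248375e+00, -9.55157935e-02]), 'dq': array([-0.00073964,  0.00039878, -0.00094029,  0.00067405,  0.00119393,
        0.00087882]), 'tau': array([ 2.64415758e-03, -8.78823209e+01, -3.81869745e+01,  7.08151585e-02,
        5.31275163e-02, -6.56158136e-05]), 'eef_pos': array([ 0.19998395, -0.59184655,  0.29163122]), 'eef_rot': array([[-2.98139188e-04,  3.20101273e-01, -9.47383284e-01],
       [ 1.17773066e-03, -9.47382556e-01, -3.20101397e-01],
       [-9.99999262e-01, -1.21119711e-03, -9.45412181e-05]]), 'force': array([-1.64769384, -0.69643512, -1.45387074]), 'ft_torque': array([-0.00188312,  0.00358083, -0.03192295]), 'gripper_width': 0.9972714841717464}
0.0595 ['MotionError', 'hold_point_z']
scene {'fx': 430.4565831803397, 'fy': 430.4565831803397, 'cx': 258.9364603932745, 'cy': 195.81831714717768, 'k1': -0.12857455862736555, 'R': array([[-3.92835047e-01,  9.19608722e-01,  6.51614914e-04],
       [ 5.05063829e-01,  2.16343332e-01, -8.35527433e-01],
       [-7.68499287e-01, -3.27895352e-01, -5.49448345e-01]]), 't': array([ 0.21344963, -0.24029516,  1.77456982])}
top {'fx': 363.3618962487001, 'fy': 363.3618962487001, 'cx': 252.1088253445781, 'cy': 195.45072934801348, 'k1': 0.024392642048976367, 'R': array([[ 3.47922879e-03, -9.99993179e-01,  1.23978496e-03],
       [-9.80226251e-01, -3.65574311e-03, -1.97846236e-01],
       [ 1.97849419e-01, -5.26917439e-04, -9.80232284e-01]]), 't': array([0.05391303, 0.58433528, 0.90327475])}
wrist {'fx': 313.3378370364764, 'fy': 313.3378370364764, 'cx': 257.1970414814084, 'cy': 196.10373239479827, 'k1': -0.04211663740578802, 'R': array([[ 3.20119995e-01, -9.47376843e-01, -5.52425019e-04],
       [-9.18941802e-01, -3.10653440e-01,  2.42982315e-01],
       [-2.30367431e-01, -7.72758510e-02, -9.70030561e-01]]), 't': array([-0.62350588, -0.02942948,  0.39053271])}
```

View pics/a_scene.png

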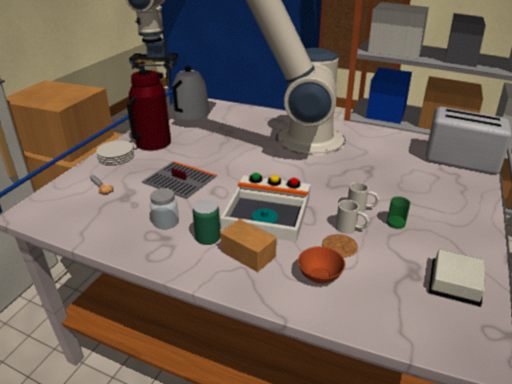

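View pics/a_top.png

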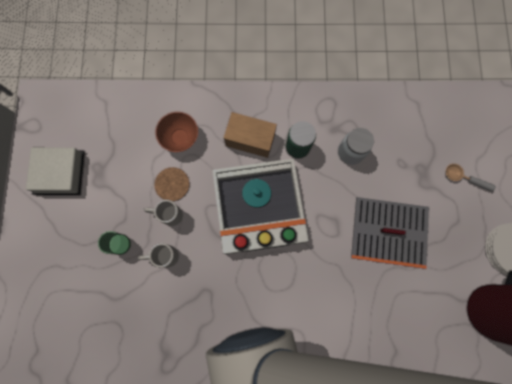

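View pics/a_wrist.png

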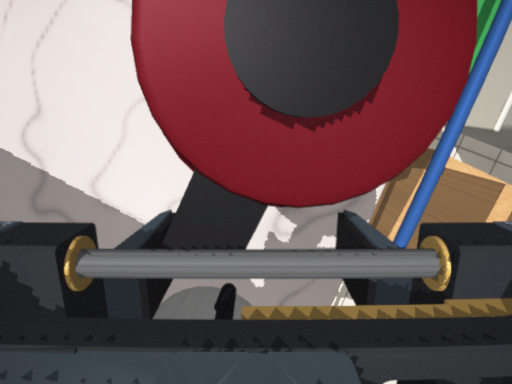

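Top view: the warmer is at about (260,205), the rack at (392,232) and the mat at (172,184). Mugs are at (167,212) and (161,257), and a green glass at (115,243). I see no beaker so far. Next I'll measure positions.

```bash
cat > h.py <<'E'
from plant import readout, optics, order, env
import numpy as np, cv2
from scipy.spatial.transform import Rotation as Rot
def cap(n,save=None):
    c=optics.capture(n)
    if save: cv2.imwrite(f"pics/{save}.png",c["pixels"][:,:,::-1])
    return c
def K(c): return np.array([[c["fx"],0,c["cx"]],[0,c["fy"],c["cy"]],[0,0,1.]])
def ray(c,p):
    u=cv2.undistortPoints(np.array(p,float).reshape(-1,1,2),K(c),np.array([c["k1"],0,0,0,0]))[:,0]
    d=np.c_[u,np.ones(len(u))]@c["R"]; o=-c["R"].T@c["t"]; return o,d
def onz(c,p,z):
    o,d=ray(c,p); s=(z-o[2])/d[:,2]; return o+s[:,None]*d
def proj(c,X):
    X=np.array(X,float).reshape(-1,3)
    return cv2.projectPoints(X,cv2.Rodrigues(c["R"])[0],c["t"].reshape(3,1),K(c),np.array([c["k1"],0,0,0,0]))[0][:,0]
def hsv(c): return cv2.cvtColor(c["pixels"],cv2.COLOR_RGB2HSV)
def blobs(m,amin=30):
    n,l,s,ce=cv2.connectedComponentsWithStats(m.astype(np.uint8),connectivity=8)
    return [(s[i,4],ce[i],s[i,:4],l==i) for i in range(1,n) if s[i,4]>=amin]
def tri(cs,ps):
    # least squares ray crossing
    A=np.zeros((3,3));b=np.zeros(3)
    for c,p in zip(cs,ps):
        o,d=ray(c,[p]);d=d[0]/np.linalg.norm(d);M=np.eye(3)-np.outer(d,d);A+=M;b+=M@o
    return np.linalg.solve(A,b)
def down(yaw):
    # tool x down, tool y (jaw) at yaw in world xy
    y=np.array([np.cos(yaw),np.sin(yaw),0]);x=np.array([0,0,-1.]);return np.c_[x,y,np.cross(x,y)]
def go(hold,R,h=None):
    """print dr, slide for putting grasp point at hold with rot R"""
    s=readout.read_state();R0=s["eef_rot"]
    tcp=np.array(hold)-R[:,0]*(env.hold_point_z if h is None else h)
    sl=R0.T@(tcp-s["eef_pos"]);dr=Rot.from_matrix(R0.T@R).as_rotvec(degrees=True)
    print("slide",np.round(sl,4),"dr",np.round(dr,2),"rows>=",round(max(np.linalg.norm(sl)/.0625,np.linalg.norm(dr)/10.7),1),"tcp",np.round(tcp,4))
def st():
    s=readout.read_state()
    print("t",round(s["clock"],2),"tcp",np.round(s["eef_pos"],4),"hold",np.round(s["eef_pos"]+s["eef_rot"][:,0]*env.hold_point_z,4),"F",np.round(s["force"],1),"w",round(s["gripper_width"]*91,1),"yaw",round(np.degrees(np.arctan2(s["eef_rot"][1,1],s["eef_rot"][0,1])),2),"q",np.round(s["q"],2))
E
python3 - <<'E'
from h import *
t=cap("top");s=cap("scene")
for n,c in (("top",t),("scene",s)):
    H=hsv(c);h,S,V=[H[...,i].astype(int) for i in range(3)]
    for nm,m in (("red",((h<6)|(h>172))&(S>150)&(V>90)),("orange",(h>=6)&(h<16)&(S>150)&(V>120)),("yellow",(h>=18)&(h<32)&(S>150)),("green",(h>45)&(h<80)&(S>110)&(V>40)),("teal",(h>=80)&(h<98)&(S>120)&(V>50)),("maroon",((h<6)|(h>165))&(S>120)&(V<=110)&(V>30))):
        for a,ce,bb,_ in blobs(m,20): print(n,nm,a,np.round(ce,1),bb)
cv2.imwrite("pics/topz.png",cv2.resize(t["pixels"][80:290,80:460,::-1],None,fx=2,fy=2,interpolation=cv2.INTER_CUBIC))
cv2.imwrite("pics/scenez.png",cv2.resize(s["pixels"][130:300,130:430,::-1],None,fx=2.6,fy=2.6,interpolation=cv2.INTER_CUBIC))
E
```

```text
top red 92 [240.2 241.1] [235 236  11  11]
top orange 277 [264.  226.9] [222 220  83  15]
top orange 139 [389.  261.4] [353 256  72  12]
top yellow 26 [267.5 237.8] [266 234   4   9]
top green 91 [288.5 234.3] [284 229  10  11]
top teal 548 [256.5 192.8] [244 180  26  27]
top maroon 78 [392.8 231.1] [382 229  23   5]
top maroon 51 [241.  242.1] [235 236  12  12]
top maroon 1875 [492.1 309.3] [468 285  44  54]
scene red 41 [293.8 180.5] [290 178   9   6]
scene orange 1561 [51.6 95.8] [ 7 81 97 32]
scene orange 56 [112.  137.2] [101 133  21  11]
scene orange 186 [ 75.3 159. ] [ 56 144  44  24]
scene orange 124 [ 38.3 156.4] [ 24 151  29  11]
scene orange 66 [194.7 168.4] [173 162  43  14]
scene orange 273 [272.3 188.2] [238 182  70  13]
scene orange 65 [105.4 188.9] [100 185  12   8]
scene orange 944 [251.5 240. ] [221 220  55  51]
scene orange 1397 [325.6 255.4] [298 235  59  44]
scene orange 4167 [154.8 349.7] [ 62 304 207  80]
scene orange 180 [412.7 380.1] [401 374  33  10]
scene yellow 35 [142.9  60.4] [135  59  19   4]
scene yellow 62 [274.3 178.7] [270 175  10   8]
scene green 44 [255.7 176.2] [252 173   9   7]
scene green 501 [397.9 212.2] [387 197  22  31]
scene green 668 [207.  227.3] [194 209  25  35]
scene teal 298 [265.  215.1] [252 208  26  15]
scene maroon 2420 [149.6 110.9] [129  70  41  80]
scene maroon 109 [178.6 173.5] [172 168  15  12]
scene maroon 21 [293.3 183. ] [289 180  10   6]
```

View pics/topz.png

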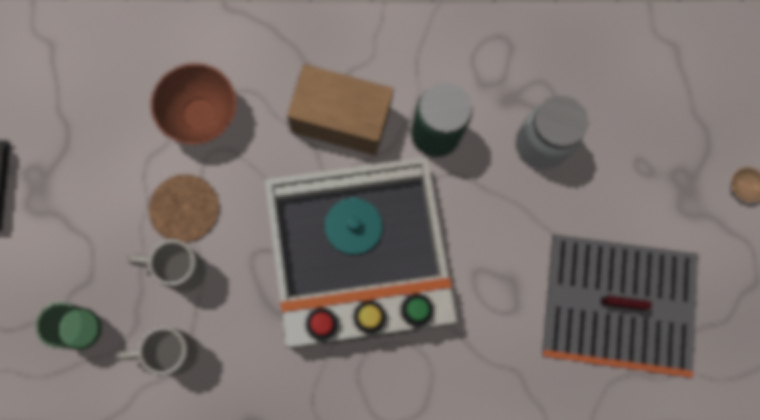

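View pics/scenez.png

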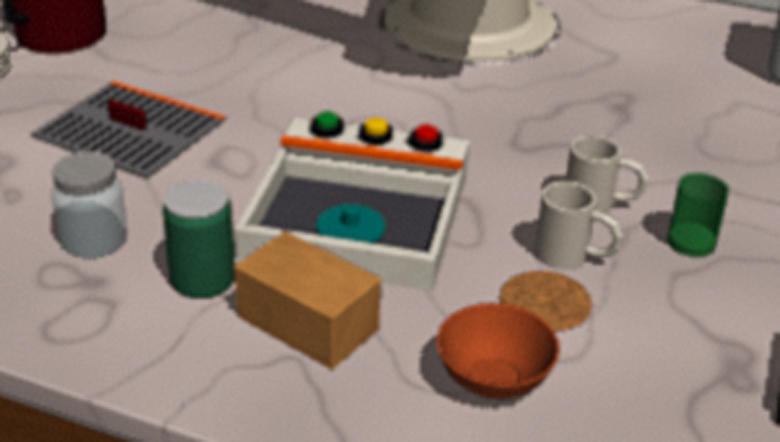

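Run:
```python
from h import *
t=cap("top");s=cap("scene")
P=lambda nm,p,z:print(nm,np.round(onz(t,p,z),4).tolist())
k=onz(t,[(240.7,241.5),(264.5,238.5),(288.7,234.6)],.078);print("keys",k,np.linalg.norm(k[0]-k[2]))
print("tri red",tri([t,s],[(240.7,241.5),(293.6,181)]),"green",tri([t,s],[(288.7,234.6),(255.8,176.2)]))
d=(k[0]-k[2]);yaw=np.arctan2(d[1],d[0])-np.pi/2;print("warmer yaw deg",np.degrees(yaw))
P("lid knob",[(258,192)],.038);P("lid disc",[(256.5,192.8)],.018)
P("mat",[(80+184/2,80+208/2)],.004)
P("mugs",[(80+174/2,80+263/2),(80+165/2,80+351/2)],.08)
P("tumb rim",[(80+54/2,80+325/2)],.08); P("tumb base",[(80+79/2,80+329/2)],.004)
P("rack corners",[(80+552/2,80+234/2),(80+698/2,80+252/2),(80+692/2,80+377/2),(80+543/2,80+353/2)],.006)
P("fin",[(392.8,231.1)],.036)
c=onz(t,[(0,0),(511,0),(511,383),(0,383)],0);print(c)
```

```text
keys [[ 0.46141967  0.08442906  0.078     ]
 [ 0.46917908  0.02429314  0.078     ]
 [ 0.47926716 -0.03708653  0.078     ]] 0.12281926556094573
tri red [0.46216427 0.08432831 0.06941557] green [ 0.4801623  -0.03803912  0.06814125]
warmer yaw deg 8.355525278812797
lid knob [[0.5978, 0.0401, 0.038]]
lid disc [[0.5998, 0.0439, 0.018]]
mat [[0.6271, 0.2814, 0.004]]
mugs [[0.5371, 0.2736, 0.08], [0.426, 0.2792, 0.08]]
tumb rim [[0.458, 0.4196, 0.08]]
tumb base [[0.458, 0.4154, 0.004]]
rack corners [[0.5914, -0.2335, 0.006], [0.5668, -0.4329, 0.006], [0.3975, -0.4089, 0.006], [0.4278, -0.2126, 0.006]]
fin [[0.4937, -0.3169, 0.036]]
[[ 1.20847117  0.83630687  0.        ]
 [ 1.21515824 -0.74202249  0.        ]
 [ 0.11889014 -0.5944181   0.        ]
 [ 0.11462176  0.68539673  0.        ]]
```

Run:
```python
from h import *
s=cap("scene");w=cap("wrist");t=cap("top")
print("flask base",onz(s,[(152,145)],0), "px of heights", [ (z,proj(s,[*onz(s,[(152,140)],0)[0][:2],z])[0].round(0)) for z in (.1,.2,.3,.4)])
S=readout.read_state();C=-w["R"].T@w["t"]
print("cam in tool",S["eef_rot"].T@(C-S["eef_pos"]),"axes",(S["eef_rot"].T@w["R"].T).round(3))
st()
go([.56,.03,.24],down(np.radians(8)))
```

```text
flask base [[ 0.31286034 -0.56785635  0.        ]] px of heights [(0.1, array([149., 118.])), (0.2, array([146.,  94.])), (0.3, array([142.,  69.])), (0.4, array([139.,  42.]))]
cam in tool [-0.0938641  -0.00114587 -0.06635626] axes [[-0.    -0.243  0.97 ]
 [ 1.    -0.     0.   ]
 [-0.     0.97   0.243]]
t 0.5 tcp [ 0.2001 -0.5921  0.2922] hold [ 0.2001 -0.5921  0.2327] F [ 0.7 -0.7  0.4] w 90.9 yaw -71.33 q [-1.34  0.49  1.35  0.    1.3  -0.1 ]
slide [-0.0073 -0.4742 -0.5401] dr [-79.33  -0.     0.  ] rows>= 11.5 tcp [0.56   0.03   0.2995]
```

Emit:
jog_arm(moves=[{"dr": [0,0,0],"slide": [-0.06,0,0],"fingers": 0},{"dr": [0,0,0],"slide": [-0.12,0,0],"fingers": 0},{"dr": [0,0,0],"slide": [-0.17,0,0],"fingers": 0},{"dr": [-79.3,0,0],"slide": [-0.17,-0.474,-0.54],"fingers": 0},{"dr": [-79.3,0,0],"slide": [-0.17,-0.474,-0.54],"fingers": 0},{"dr": [-79.3,0,0],"slide": [-0.17,-0.474,-0.54],"fingers": 0},{"dr": [-79.3,0,0],"slide": [-0.17,-0.474,-0.54],"fingers": 0},{"dr": [-79.3,0,0],"slide": [-0.17,-0.474,-0.54],"fingers": 0}])

```text
clock: 1.5
eef_pos: [0.3571, -0.3198, 0.4624]
eef_rot: [[0.0, 0.955, -0.297], [-0.0, -0.297, -0.955], [-1.0, 0.001, 0.0]]
force: [1.0, -0.3, 0.2]
gripper_width: 1.0
```

Run:
```python
from h import *
st();go([.56,.03,.24],down(np.radians(8)))
```

```text
t 1.5 tcp [ 0.3571 -0.3198  0.4624] hold [ 0.3572 -0.3198  0.4029] F [ 1.  -0.3  0.2] w 91.0 yaw -17.28 q [-0.85  0.15  1.4   0.    1.59 -0.55]
slide [ 0.1629  0.0897 -0.3943] dr [-2.528e+01  2.000e-02 -3.000e-02] rows>= 7.0 tcp [0.56   0.03   0.2995]
```

Emit:
jog_arm(moves=[{"dr": [-25.3,0,0],"slide": [0.16,0.075,-0.35],"fingers": 0.4},{"dr": [-25.3,0,0],"slide": [0.16,0.075,-0.35],"fingers": 0.4},{"dr": [-25.3,0,0],"slide": [0.16,0.075,-0.35],"fingers": 0.4},{"dr": [-25.3,0,0],"slide": [0.16,0.075,-0.35],"fingers": 0.4},{"dr": [-25.3,0,0],"slide": [0.16,0.075,-0.35],"fingers": 0.4},{"dr": [-25.3,0,0],"slide": [0.16,0.075,-0.35],"fingers": 0.4},{"dr": [-25.3,0,0],"slide": [0.16,0.075,-0.35],"fingers": 0.4},{"dr": [-25.3,0,0],"slide": [0.16,0.075,-0.35],"fingers": 0.4}])

```text
clock: 2.5
eef_pos: [0.534, -0.0103, 0.3019]
eef_rot: [[-0.001, 0.991, 0.135], [-0.0, 0.135, -0.991], [-1.0, -0.001, -0.0]]
force: [-0.1, -0.4, 0.1]
gripper_width: 0.598
```

Run:
```python
from h import *
st();cap("wrist","w1")
```

```text
t 2.5 tcp [ 0.534  -0.0103  0.3019] hold [ 0.534  -0.0103  0.2424] F [-0.1 -0.4  0.1] w 54.4 yaw 7.77 q [-0.13  0.36  1.56 -0.    1.23 -0.27]
```

View pics/w1.png

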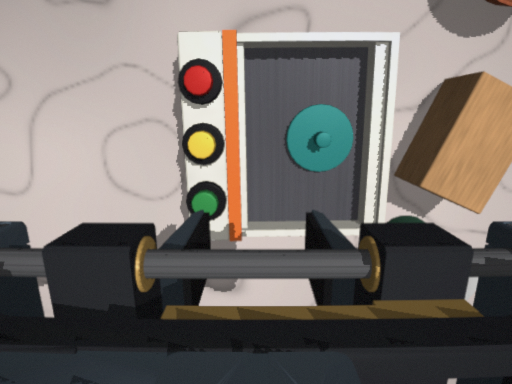

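The wrist view is clear: red key (198,80), yellow (201,145), green (204,203), lid disc (320,138) with its knob at (322,139), and the orange lip near column 232.

```bash
cat > warm.py <<'E'
from h import *
def warmer(c):
    H=hsv(c);h,S,V=[H[...,i].astype(int) for i in range(3)]
    H2=np.arange(384)[:,None]*np.ones((1,512));ok=H2<250
    out={}
    for nm,m in (("red",((h<5)|(h>172))&(S>150)&(V>90)),("yellow",(h>=18)&(h<32)&(S>150)&(V>90)),("green",(h>50)&(h<75)&(S>110)&(V>40)),("teal",(h>=80)&(h<98)&(S>100)&(V>40)),("lip",(h>=5)&(h<16)&(S>190)&(V>120))):
        b=blobs(m&ok,60)
        if b:
            b=max(b,key=lambda x:x[0]);cn=max(cv2.findContours(b[3].astype(np.uint8),cv2.RETR_EXTERNAL,cv2.CHAIN_APPROX_NONE)[0],key=len)
            out[nm]=(b[0],b[1],cn)
    return out
E
python3 - <<'E'
from warm import *
c=cap("wrist");o=warmer(c)
for n in o:
    a,ce,cn=o[n]
    if n=="lip":
        r=cv2.minAreaRect(cn);print("lip",r); p=onz(c,cv2.boxPoints(r),.056);print(p.round(4))
    else:
        e=cv2.fitEllipse(cn);print(n,a,ce.round(1),np.round(e[0],1),np.round(e[1],1),onz(c,[e[0]],.018 if n=="teal" else .078).round(4), "mm dia", np.round(np.array(e[1])/313*(c["t"][2]),4))
print("knob top",onz(c,[(322,139)],.038))
k=[onz(c,[cv2.fitEllipse(o[n][2])[0]],.078)[0] for n in("red","yellow","green")]
print(np.linalg.norm(k[0]-k[1]),np.linalg.norm(k[2]-k[1]));d=k[0]-k[2];print(np.degrees(np.arctan2(-d[0],d[1])))
E
```

```text
red 670 [197.6  78.8] [197.6  78.8] [27.7 29. ] [[0.4608 0.0854 0.078 ]] mm dia [0.0338 0.0353]
yellow 622 [201.3 143.4] [201.3 143.3] [27.2 27.5] [[0.4703 0.0243 0.078 ]] mm dia [0.0331 0.0334]
green 539 [204.9 201.1] [204.9 201.1] [24.2 27.1] [[ 0.4796 -0.0352  0.078 ]] mm dia [0.0294 0.033 ]
teal 3529 [319.3 136.6] [319.3 136.6] [64.7 67.7] [[0.599 0.045 0.018]] mm dia [0.0787 0.0824]
lip ((233.1859130859375, 179.07713317871094), (118.0344467163086, 10.427541732788086), 88.09085083007812)
[[ 0.4903  0.0497  0.056 ]
 [ 0.5012  0.0515  0.056 ]
 [ 0.5215 -0.0801  0.056 ]
 [ 0.5096 -0.0822  0.056 ]]
knob top [[0.5984546  0.04341269 0.038     ]]
0.061803291620540116 0.06025453887797838
8.84706324809965
```

Run:
```python
from h import *
go([.599,.0447,.0395],down(np.radians(8)))
```

```text
slide [ 0.2038  0.072  -0.0473] dr [-0.34  0.03 -0.03] rows>= 3.5 tcp [0.599  0.0447 0.099 ]
```

Emit:
jog_arm(moves=[{"dr": [0,0,0],"slide": [0.05,0.072,-0.0473],"fingers": 0.4},{"dr": [0,0,0],"slide": [0.08,0.072,-0.0473],"fingers": 0.4},{"dr": [0,0,0],"slide": [0.14,0.072,-0.0473],"fingers": 0.4},{"dr": [0,0,0],"slide": [0.18,0.072,-0.0473],"fingers": 0.4},{"dr": [0,0,0],"slide": [0.202,0.072,-0.0473],"fingers": 0.4},{"dr": [0,0,0],"slide": [0.202,0.072,-0.0473],"fingers": 0.4}])

```text
clock: 3.35
eef_pos: [0.5984, 0.0443, 0.0997]
eef_rot: [[-0.002, 0.991, 0.132], [-0.0, 0.132, -0.991], [-1.0, -0.002, -0.0]]
force: [0.1, -0.4, 1.1]
gripper_width: 0.598
```

Run:
```python
from h import *
st();cap("wrist","w2")
go([.599,.0447,.0395],down(np.radians(8)))
```

```text
t 3.35 tcp [0.5984 0.0443 0.0997] hold [0.5983 0.0443 0.0402] F [ 0.1 -0.4  1.1] w 54.4 yaw 7.59 q [-0.03  0.7   1.58 -0.    0.86 -0.16]
slide [ 0.0019 -0.0001 -0.0002] dr [-0.4   0.01 -0.01] rows>= 0.0 tcp [0.599  0.0447 0.099 ]
```

View pics/w2.png

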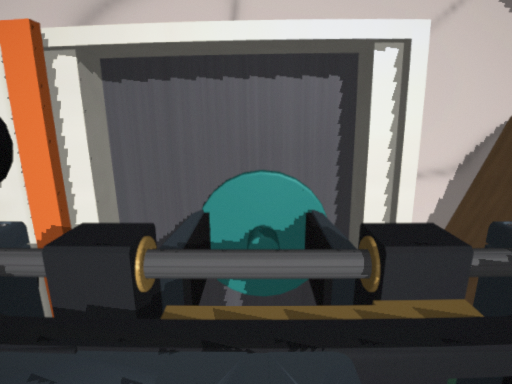

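The knob at (263,243) sits between the fingers, which are near columns 195 and 325. I'll close the grip and lift.

Emit:
jog_arm(moves=[{"dr": [0,0,0],"slide": [0.001,0,0],"fingers": 1},{"dr": [0,0,0],"slide": [0.001,0,0],"fingers": 1},{"dr": [0,0,0],"slide": [0.001,0,0],"fingers": 1},{"dr": [0,0,0],"slide": [0.001,0,0],"fingers": 1},{"dr": [0,0,0],"slide": [-0.03,0,0],"fingers": 1},{"dr": [0,0,0],"slide": [-0.08,0,0],"fingers": 1},{"dr": [0,0,0],"slide": [-0.12,0,0],"fingers": 1},{"dr": [0,0,0],"slide": [-0.12,0,0],"fingers": 1}], newtons=35)

```text
clock: 4.4
eef_pos: [0.6003, 0.0458, 0.2233]
eef_rot: [[0.005, 0.991, 0.134], [-0.0, 0.134, -0.991], [-1.0, 0.005, 0.001]]
force: [0.3, 0.0, -0.8]
gripper_width: 0.189
```

Run:
```python
from h import *
st();cap("wrist","w3"); t=cap("top","t3")
c=t;H=hsv(c);h,S,V=[H[...,i].astype(int) for i in range(3)]
m=(h>=6)&(h<18)&(S>100)&(V>60)
for b in blobs(m,300): print(b[0],b[1],b[2],onz(t,[b[1]],.004))
go([.627,.2814,.0395-.01+.004+.002],down(np.radians(8)))
go([.627,.2814,.2],down(np.radians(8)))
```

```text
t 4.4 tcp [0.6003 0.0458 0.2233] hold [0.6006 0.0458 0.1638] F [ 0.3  0.  -0.8] w 17.2 yaw 7.69 q [-0.02  0.53  1.49  0.    1.12 -0.16]
1172 [177.76365188 132.02133106] [157 113  41  39] [[0.78164756 0.27188434 0.004     ]]
786 [171.58015267 183.74045802] [156 169  32  31] [[0.62786835 0.28264127 0.004     ]]
slide [ 0.1251  0.0594 -0.2297] dr [-0.31  0.   -0.01] rows>= 4.3 tcp [0.627  0.2814 0.095 ]
slide [-0.0394  0.0594 -0.2297] dr [-0.31  0.   -0.01] rows>= 3.8 tcp [0.627  0.2814 0.2595]
```

View pics/w3.png

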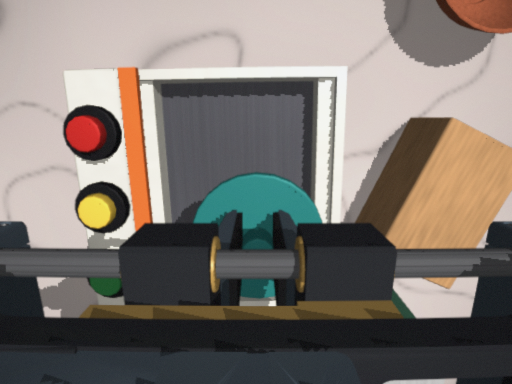

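Emit:
jog_arm(moves=[{"dr": [0,0,0],"slide": [-0.03,0.03,-0.06],"fingers": 1},{"dr": [0,0,0],"slide": [-0.03,0.045,-0.12],"fingers": 1},{"dr": [0,0,0],"slide": [-0.03,0.06,-0.18],"fingers": 1},{"dr": [0,0,0],"slide": [-0.03,0.06,-0.231],"fingers": 1},{"dr": [0,0,0],"slide": [0.02,0.06,-0.231],"fingers": 1},{"dr": [0,0,0],"slide": [0.06,0.06,-0.231],"fingers": 1},{"dr": [0,0,0],"slide": [0.1,0.06,-0.231],"fingers": 1},{"dr": [0,0,0],"slide": [0.1,0.06,-0.231],"fingers": 1}])

```text
clock: 5.5
eef_pos: [0.6252, 0.2819, 0.116]
eef_rot: [[-0.008, 0.991, 0.134], [-0.003, 0.134, -0.991], [-1.0, -0.008, 0.002]]
force: [-1.1, -0.8, -0.4]
gripper_width: 0.182
```

Run:
```python
from h import *
st();c=cap("wrist","w4");go([.628,.2825,.0365],down(np.radians(8)))
```

```text
t 5.5 tcp [0.6252 0.2819 0.116 ] hold [0.6248 0.2817 0.0565] F [-1.1 -0.8 -0.4] w 16.6 yaw 7.69 q [ 0.34  0.77  1.34 -0.    1.05  0.2 ]
slide [0.0225 0.0015 0.    ] dr [-0.32  0.05  0.23] rows>= 0.4 tcp [0.628  0.2825 0.096 ]
```

View pics/w4.png

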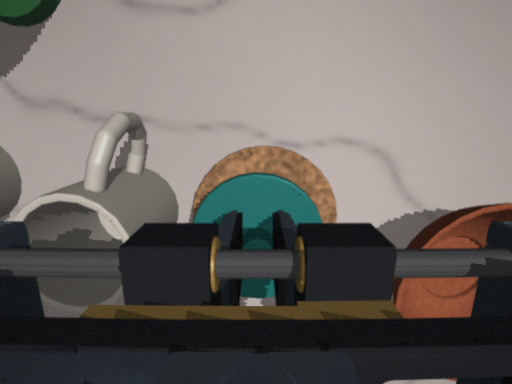

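```bash
cat > arc.py <<'E'
from h import *
from scipy.optimize import least_squares
def arcfit(c,mask,z,r,rows,up=True):
    P=[]
    cols=np.where(mask[rows[0]:rows[1]].any(0))[0]
    for x in cols:
        y=np.where(mask[rows[0]:rows[1],x])[0].min()+rows[0]
        if y>rows[0]+1 and y<rows[1]-3: P.append((x,y-.5))
    X=onz(c,P,z)[:,:2]
    f=lambda p:np.hypot(*(X-p[:2]).T)-r
    s=least_squares(f,X.mean(0)-[0,r*.5],loss="soft_l1",f_scale=.001)
    return s.x,np.abs(f(s.x)).mean(),len(P)
E
python3 - <<'E'
from arc import *
c=cap("wrist");H=hsv(c);h,S,V=[H[...,i].astype(int) for i in range(3)]
teal=(h>=80)&(h<98)&(S>100)&(V>40)
cork=(h>=6)&(h<22)&(S>90)&(V>60)
b=max(blobs(teal[:220],300),key=lambda b:b[0]);tm=np.zeros_like(teal);tm[:220]=b[3]
b=[b for b in blobs((cork|teal)[:220],300) if b[2][0]<260 and b[2][0]+b[2][2]>260][0];cm=np.zeros_like(teal);cm[:220]=b[3]
print(arcfit(c,tm,.028,.04,(100,215)));print(arcfit(c,cm,.004,.05,(100,215)))
E
```

```text
(array([0.62469341, 0.27897229]), np.float64(0.00020105630560969447), 121)
(array([0.62702981, 0.28280396]), np.float64(0.00020746978290486206), 141)
```

Emit:
jog_arm(moves=[{"dr": [0,0,0],"slide": [0,0.0028,-0.0035],"fingers": 1},{"dr": [0,0,0],"slide": [0.01,0.0028,-0.0035],"fingers": 1},{"dr": [0,0,0],"slide": [0.018,0.0028,-0.0035],"fingers": 1},{"dr": [0,0,0],"slide": [0.0215,0.0028,-0.0035],"fingers": 1},{"dr": [0,0,0],"slide": [0.0225,0.0028,-0.0035],"fingers": 1},{"dr": [0,0,0],"slide": [0.0225,0.0028,-0.0035],"fingers": 1}])

```text
clock: 6.35
eef_pos: [0.63, 0.2865, 0.0978]
eef_rot: [[0.0, 0.991, 0.134], [0.0, 0.134, -0.991], [-1.0, 0.0, -0.0]]
force: [0.2, -0.0, -0.7]
gripper_width: 0.185
```

Run:
```python
from h import *
st()
```

```text
t 6.35 tcp [0.63   0.2865 0.0978] hold [0.63   0.2865 0.0383] F [ 0.2 -0.  -0.7] w 16.8 yaw 7.68 q [0.34 0.79 1.33 0.   1.01 0.21]
```

Emit:
jog_arm(moves=[{"dr": [0,0,0],"slide": [0.002,-0.002,0.001],"fingers": 1},{"dr": [0,0,0],"slide": [0.0035,-0.002,0.001],"fingers": 1},{"dr": [0,0,0],"slide": [0.0045,-0.002,0.001],"fingers": 1},{"dr": [0,0,0],"slide": [0.0045,-0.002,0.001],"fingers": 1}])

```text
clock: 6.85
eef_pos: [0.628, 0.2852, 0.0936]
eef_rot: [[-0.0, 0.991, 0.134], [-0.0, 0.134, -0.991], [-1.0, -0.0, 0.0]]
force: [-2.6, -0.7, 5.3]
gripper_width: 0.185
```

Emit:
jog_arm(moves=[{"dr": [0,0,0],"slide": [-0.0005,0,0],"fingers": 0.6},{"dr": [0,0,0],"slide": [-0.0005,0,0],"fingers": 0.6},{"dr": [0,0,0],"slide": [-0.0005,0,0],"fingers": 0.6},{"dr": [0,0,0],"slide": [-0.03,0,0],"fingers": 0.6},{"dr": [0,0,0],"slide": [-0.09,0,0],"fingers": 0.6},{"dr": [0,0,0],"slide": [-0.14,0,0],"fingers": 0.6},{"dr": [0,0,0],"slide": [-0.17,0,0.03],"fingers": 0.6},{"dr": [0,0,0],"slide": [-0.17,0,0.06],"fingers": 0.6}])

```text
clock: 7.85
eef_pos: [0.6371, 0.2256, 0.2662]
eef_rot: [[0.005, 0.991, 0.134], [0.001, 0.134, -0.991], [-1.0, 0.005, -0.001]]
force: [-0.1, -0.7, -1.1]
gripper_width: 0.399
```

Run:
```python
from h import *
st();c=cap("wrist","w5");go([.494,-.317,.24],down(np.radians(-7)))
```

```text
t 7.85 tcp [0.6371 0.2256 0.2662] hold [0.6374 0.2257 0.2067] F [-0.1 -0.7 -1.1] w 36.3 yaw 7.73 q [ 0.25  0.59  1.24 -0.    1.31  0.12]
slide [-0.0347 -0.2132  0.5152] dr [14.61  0.04 -0.14] rows>= 8.9 tcp [ 0.494  -0.317   0.2995]
```

View pics/w5.png

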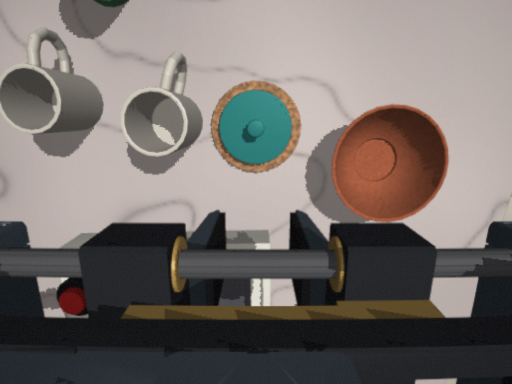

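Wrist view: the lid (255,127) is flat and centred on the cork mat. Next is the rack.

Emit:
jog_arm(moves=[{"dr": [14.6,0,0],"slide": [-0.035,-0.22,0.58],"fingers": 0.55},{"dr": [14.6,0,0],"slide": [-0.035,-0.22,0.58],"fingers": 0.55},{"dr": [14.6,0,0],"slide": [-0.035,-0.22,0.58],"fingers": 0.55},{"dr": [14.6,0,0],"slide": [-0.035,-0.22,0.58],"fingers": 0.55},{"dr": [14.6,0,0],"slide": [-0.035,-0.22,0.58],"fingers": 0.55},{"dr": [14.6,0,0],"slide": [-0.035,-0.22,0.58],"fingers": 0.55},{"dr": [14.6,0,0],"slide": [-0.035,-0.22,0.58],"fingers": 0.55},{"dr": [14.6,0,0],"slide": [-0.035,-0.22,0.58],"fingers": 0.55}])

```text
clock: 8.9
eef_pos: [0.5223, -0.2623, 0.2915]
eef_rot: [[0.0, 0.993, -0.121], [0.0, -0.121, -0.993], [-1.0, 0.0, -0.0]]
force: [1.0, -1.1, -0.7]
gripper_width: 0.45
```

Emit:
jog_arm(moves=[{"dr": [0,0,0],"slide": [0,0,0],"fingers": 0.55},{"dr": [0,0,0],"slide": [0,0,0],"fingers": 0.55}])

```text
clock: 9.15
eef_pos: [0.5229, -0.2603, 0.2912]
eef_rot: [[-0.0, 0.993, -0.121], [0.0, -0.121, -0.993], [-1.0, -0.0, -0.0]]
force: [0.4, 1.0, 1.0]
gripper_width: 0.446
```

Run:
```python
from h import *
st();c=cap("wrist","w6");go([.494,-.317,.24],down(np.radians(-7)))
```

```text
t 9.15 tcp [ 0.5229 -0.2603  0.2912] hold [ 0.5228 -0.2603  0.2317] F [0.4 1.  1. ] w 40.6 yaw -6.97 q [-0.56  0.44  1.45  0.    1.25 -0.44]
slide [-0.0083 -0.022   0.0604] dr [ 0.1  -0.03  0.02] rows>= 1.0 tcp [ 0.494  -0.317   0.2995]
```

View pics/w6.png

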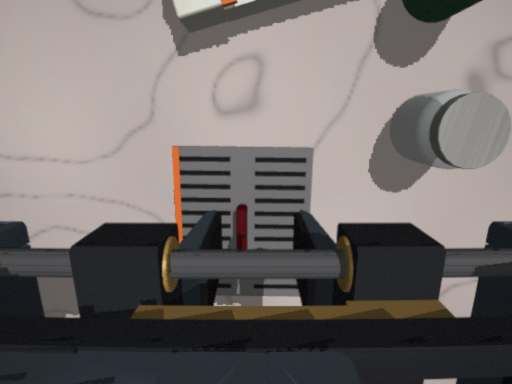

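Emit:
jog_arm(moves=[{"dr": [0,0,0],"slide": [0,-0.035,0.05],"fingers": 0.55},{"dr": [0,0,0],"slide": [0,-0.035,0.1],"fingers": 0.55},{"dr": [0,0,0],"slide": [0,-0.035,0.15],"fingers": 0.55},{"dr": [0,0,0],"slide": [0,-0.035,0.15],"fingers": 0.55},{"dr": [0,0,0],"slide": [0,-0.035,0.15],"fingers": 0.55}])

```text
clock: 9.82
eef_pos: [0.4707, -0.4038, 0.2911]
eef_rot: [[-0.0, 0.993, -0.119], [0.001, -0.119, -0.993], [-1.0, -0.001, -0.001]]
force: [0.2, 0.6, -0.2]
gripper_width: 0.454
```

Run:
```python
from h import *
st();c=cap("wrist","w7");
H=hsv(c);h,S,V=[H[...,i].astype(int) for i in range(3)]
o=(h>=3)&(h<18)&(S>150)&(V>120);mr=((h<8)|(h>165))&(S>100)&(V<=150)&(V>30)
for nm,m in(("o",o),("m",mr)):
    for b in blobs(m[:215],50): print(nm,b[0],b[1],b[2])
```

```text
t 9.82 tcp [ 0.4707 -0.4038  0.2911] hold [ 0.4707 -0.4037  0.2316] F [ 0.2  0.6 -0.2] w 41.3 yaw -6.86 q [-0.81  0.49  1.36  0.    1.3  -0.69]
o 1172 [200.70819113  97.07593857] [196  10  11 178]
m 590 [271.12711864 103.06101695] [266  75  12  57]
```

View pics/w7.png

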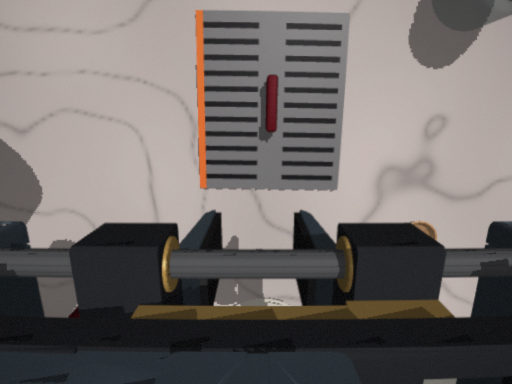

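Run:
```python
from h import *
c=cap("wrist");I=c["pixels"].astype(int);H=hsv(c);h,S,V=[H[...,i].astype(int) for i in range(3)]
m=((V<165)|(S>120)).astype(np.uint8);m[:6]=0;m[196:]=0;m[:,:190]=0;m[:,360:]=0
m=cv2.morphologyEx(m,cv2.MORPH_CLOSE,np.ones((7,7)));m=cv2.morphologyEx(m,cv2.MORPH_OPEN,np.ones((9,9)))
b=max(blobs(m),key=lambda b:b[0]);print(b[0],b[2])
cn=max(cv2.findContours(b[3].astype(np.uint8),0,cv2.CHAIN_APPROX_NONE)[0],key=len)
X=onz(c,cn[:,0].astype(float),.006)
r=cv2.minAreaRect((X[:,:2]*1000).astype(np.float32));print("rect mm",r)
H0=(S>100)&((h<8)|(h>165))&(V<=150)&(V>30);ys,xs=np.where(H0[:150,255:290])
f=onz(c,np.c_[xs+255,ys],.036);r2=cv2.minAreaRect((f[:,:2]*1000).astype(np.float32));print("fin",r2)
o=(h>=3)&(h<18)&(S>150)&(V>120);ys,xs=np.where(o[:195,190:215]);g=onz(c,np.c_[xs+190,ys],.006);vx,vy,x0,y0=cv2.fitLine((g[:,:2]).astype(np.float32),2,0,.01,.01).ravel();print("stripe dir deg",np.degrees(np.arctan2(-vx*np.sign(vy),vy*np.sign(vy))),"mid",g.mean(0))
```

```text
26462 [192  10 158 181]
rect mm ((490.39727783203125, -322.93426513671875), (203.39793395996094, 177.70895385742188), 82.16838073730469)
fin ((493.3819885253906, -322.27606201171875), (58.24766159057617, 11.502017974853516), 82.14595031738281)
stripe dir deg -7.73563 mid [ 0.41407704 -0.30589827  0.006     ]
```

Run:
```python
from h import *
go([.494,-.321,.0275],down(np.radians(-7.8)))
```

```text
slide [ 0.2044  0.0133 -0.0846] dr [ 0.99 -0.03  0.02] rows>= 3.5 tcp [ 0.494 -0.321  0.087]
```

Emit:
jog_arm(moves=[{"dr": [1,0,0],"slide": [0.04,0.0133,-0.0846],"fingers": 0.55},{"dr": [1,0,0],"slide": [0.08,0.0133,-0.0846],"fingers": 0.55},{"dr": [1,0,0],"slide": [0.13,0.0133,-0.0846],"fingers": 0.55},{"dr": [1,0,0],"slide": [0.16,0.0133,-0.0846],"fingers": 0.55},{"dr": [1,0,0],"slide": [0.16,0.0133,-0.0846],"fingers": 0.55},{"dr": [1,0,0],"slide": [0.16,0.0133,-0.0846],"fingers": 0.55}])

```text
clock: 10.68
eef_pos: [0.4942, -0.3226, 0.1327]
eef_rot: [[0.001, 0.991, -0.137], [-0.001, -0.137, -0.991], [-1.0, 0.001, 0.001]]
force: [0.2, -0.9, -0.6]
gripper_width: 0.449
```

Run:
```python
from h import *
st();c=cap("wrist","w8");go([.494,-.321,.0275],down(np.radians(-7.8)))
```

```text
t 10.68 tcp [ 0.4942 -0.3226  0.1327] hold [ 0.4943 -0.3227  0.0732] F [ 0.2 -0.9 -0.6] w 40.9 yaw -7.88 q [-0.68  0.64  1.59  0.    0.91 -0.54]
slide [ 0.046  -0.0007 -0.0019] dr [-0.09  0.07 -0.12] rows>= 0.7 tcp [ 0.494 -0.321  0.087]
```

View pics/w8.png

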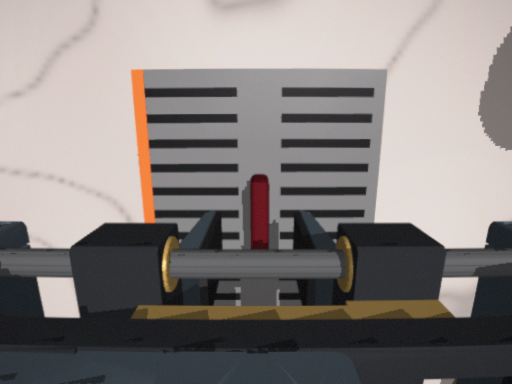

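The fin (column 260) is centred between the fingers, and the panel's left edge is at row 70. I'll work out the panel centre from this view, then grip.

Run:
```python
from h import *
c=cap("wrist");s=readout.read_state();R=s["eef_rot"];hp=s["eef_pos"]+R[:,0]*env.hold_point_z
for nm,p,z in(("edge+y",(260,69.5),.006),("fin end",(260,174.5),.036),("stripe outer",(133,71),.006),("far cor",(385.5,69.5),.006),("stripe o low",(145,210),.006),("far low",(376.5,210),.006),("finL",(251,185),.036),("finR",(269.5,185),.036)):
    X=onz(c,[p],z)[0];print(nm,X.round(4),"tool rel hold (jaw, z)",((X-hp)@R[:,1:]).round(4))
```

```text
edge+y [ 0.5081 -0.2244  0.006 ] tool rel hold (jaw, z) [-0.0002 -0.0998]
fin end [ 0.4989 -0.2891  0.036 ] tool rel hold (jaw, z) [-0.0004 -0.0344]
stripe outer [ 0.4239 -0.2132  0.006 ] tool rel hold (jaw, z) [-0.0851 -0.0993]
far cor [ 0.5913 -0.2353  0.006 ] tool rel hold (jaw, z) [ 0.0837 -0.1004]
stripe o low [ 0.4108 -0.3091  0.006 ] tool rel hold (jaw, z) [-0.085  -0.0025]
far low [ 0.5804 -0.3327  0.006 ] tool rel hold (jaw, z) [ 0.0863 -0.0024]
finL [ 0.4924 -0.2949  0.036 ] tool rel hold (jaw, z) [-0.0059 -0.0277]
finR [ 0.5038 -0.2965  0.036 ] tool rel hold (jaw, z) [ 0.0056 -0.0277]
```

Emit:
jog_arm(moves=[{"dr": [0,0,0],"slide": [0.025,-0.0005,-0.001],"fingers": 0.55},{"dr": [0,0,0],"slide": [0.0455,-0.0005,-0.001],"fingers": 0.55},{"dr": [0,0,0],"slide": [0.0455,-0.0005,-0.001],"fingers": 0.55},{"dr": [0,0,0],"slide": [0.0455,-0.0005,-0.001],"fingers": 1},{"dr": [0,0,0],"slide": [0.0455,-0.0005,-0.001],"fingers": 1},{"dr": [0,0,0],"slide": [0.0455,-0.0005,-0.001],"fingers": 1},{"dr": [0,0,0],"slide": [0.0455,-0.0005,-0.001],"fingers": 1},{"dr": [0,0,0],"slide": [0.0455,-0.0005,-0.001],"fingers": 1}], newtons=55)

```text
clock: 11.78
eef_pos: [0.4936, -0.3219, 0.0865]
eef_rot: [[0.001, 0.99, -0.138], [-0.001, -0.138, -0.99], [-1.0, 0.001, 0.001]]
force: [2.0, 0.3, 7.0]
gripper_width: 0.13
```

Run:
```python
from h import *
st()
```

```text
t 11.78 tcp [ 0.4936 -0.3219  0.0865] hold [ 0.4936 -0.3219  0.027 ] F [2.  0.3 7. ] w 11.8 yaw -7.92 q [-0.68  0.71  1.62  0.    0.81 -0.54]
```

Run:
```python
import cv2
for n,(a,b,c,d) in (("w1",(20,245,170,410)),("w3",(55,240,60,360))):
    I=cv2.imread(f"pics/{n}.png")[a:b,c:d];cv2.imwrite(f"pics/{n}z.png",cv2.resize(I,None,fx=2.6,fy=2.6,interpolation=cv2.INTER_NEAREST))
```

```text
(no output)
```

View pics/w1z.png

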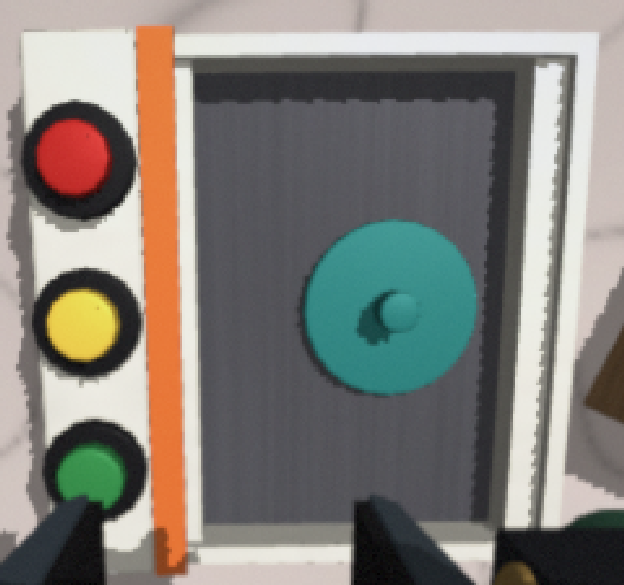

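```bash
cat > wm.py <<'E'
from h import *
def wcam(tcp,yaw):
    c=optics.capture("wrist");s=readout.read_state()
    # fixed cam in tool
    RT=s["eef_rot"];A=c["R"]@RT; b=c["R"]@s["eef_pos"]+c["t"]
    R=down(np.radians(yaw));c=dict(c);c["R"]=A@R.T;c["t"]=b-c["R"]@np.array(tcp);return c
E
python3 - <<'E'
from wm import *
c=wcam([.534,-.0103,.3019],7.77)
f=lambda x,y:(170+x/2.6-.5,20+y/2.6-.5)
o=np.array([.4703,.0243]);
yaw=np.radians(8.84);ex=np.array([np.cos(yaw),np.sin(yaw)]);ey=np.array([-ex[1],ex[0]]);o=o+.092*ex
print("origin",o)
for nm,p,z in(("lip -69,+",(136,27),.056),("lip -55,+",(173.5,26),.056),("lip -69,-",(154,574),.056),("lip -55,-",(187,573),.056),("floor edge -49 top",(193,70),.034),("floor edge -49 bot",(201,530),.034),("ledge93 top",(536,60),.034),("ledge93 bot",(509,530),.034),("far out cor 115,112",(599,33),.042),("strip cor -115,112",(22,32),.056),("side wall inner 104 a",(300,55),.042),("side 104 b",(500,58),.042),("far inner107 a",(577,58),.042),("side - inner",(300,546),.042),("red",(72,156.5),.078),("yel",(81,324),.078)):
    X=onz(c,[f(*p)],z)[0][:2];d=X-o;print(nm,X.round(4),"warmer mm",(1000*d@ex).round(1),(1000*d@ey).round(1))
E
```

```text
origin [0.56120716 0.03843817]
lip -69,+ [0.4762 0.1373] warmer mm -68.8 110.7
lip -55,+ [0.4904 0.1395] warmer mm -54.4 110.8
lip -69,- [ 0.5087 -0.0842] warmer mm -70.7 -113.1
lip -55,- [ 0.5232 -0.0817] warmer mm -56.0 -112.9
floor edge -49 top [0.4983 0.1292] warmer mm -48.2 99.3
floor edge -49 bot [ 0.5271 -0.0684] warmer mm -50.1 -100.4
ledge93 top [0.6383 0.1532] warmer mm 93.8 101.5
ledge93 bot [ 0.6707 -0.049 ] warmer mm 94.8 -103.3
far out cor 115,112 [0.6591 0.165 ] warmer mm 116.1 110.0
strip cor -115,112 [0.4328 0.1299] warmer mm -112.9 110.1
side wall inner 104 a [0.5408 0.1391] warmer mm -4.7 102.6
side 104 b [0.621  0.1496] warmer mm 76.2 100.6
far inner107 a [0.6522 0.1543] warmer mm 107.7 100.5
side - inner [ 0.5732 -0.0672] warmer mm -4.4 -106.2
red [0.4606 0.0848] warmer mm -92.3 61.3
yel [0.4698 0.0238] warmer mm -92.5 -0.4
```

Run:
```python
from h import *
t=cap("top","t9")
o=np.array([.5614,.0373]);yaw=np.radians(8.6);ex=np.array([np.cos(yaw),np.sin(yaw)]);ey=np.array([-ex[1],ex[0]])
f=lambda x,y:(80+x/2-.25,80+y/2-.25)
for nm,p,z in(("box bot L",(290,121),0),("box bot R",(374,154),0),("box top nearR",(378,136),.07),("box top nearL",(290,106),.07),("tin top near",(446,130),.11),("tin top ctr",(446,109),.11),("tin top L",(418,109),.11),("jar top c",(558,122),.1)):
    X=onz(t,[f(*p)],z)[0][:2];d=X-o;print(nm,X.round(4),"warmer mm",(1000*d@ex).round(0),(1000*d@ey).round(0))
```

```text
box bot L [0.7587 0.1358] warmer mm 210.0 68.0
box bot R [0.7094 0.0143] warmer mm 143.0 -45.0
box top nearR [0.7125 0.0118] warmer mm 146.0 -48.0
box top nearL [0.7546 0.1306] warmer mm 205.0 63.0
tin top near [ 0.7072 -0.0737] warmer mm 128.0 -132.0
tin top ctr [ 0.7357 -0.0744] warmer mm 156.0 -137.0
tin top L [ 0.7356 -0.0382] warmer mm 161.0 -101.0
jar top c [ 0.722 -0.221] warmer mm 120.0 -279.0
```

Emit:
jog_arm(moves=[{"dr": [0,0,0],"slide": [-0.02,0,0],"fingers": 1},{"dr": [0,0,0],"slide": [-0.06,0,0],"fingers": 1},{"dr": [0,0,0],"slide": [-0.1,0,0],"fingers": 1},{"dr": [0,0,0],"slide": [-0.14,0,0],"fingers": 1},{"dr": [0,0,0],"slide": [-0.18,0,0],"fingers": 1},{"dr": [0,0,0],"slide": [-0.2,0,0],"fingers": 1},{"dr": [0,0,0],"slide": [-0.2,0,0],"fingers": 1}])

```text
clock: 12.75
eef_pos: [0.4935, -0.3219, 0.2871]
eef_rot: [[0.002, 0.99, -0.138], [-0.002, -0.138, -0.99], [-1.0, 0.002, 0.001]]
force: [0.7, 0.4, -2.6]
gripper_width: 0.128
```

```bash
cat > rk.py <<'E'
from h import *
O=np.array([.5614,.0373,0]);YW=8.6
def WR(yaw=YW): return Rot.from_euler("z",yaw,degrees=True).as_matrix()
def W2w(p): return O+WR()@(np.array(p)/1000)
def w2W(X): return 1000*WR().T@(np.array(X)-O)
def tilt(th,yaw=YW):
    W=WR(yaw);th=np.radians(th);ex,ez=W[:,0],W[:,2]
    y=np.cos(th)*ex+np.sin(th)*ez;x=-ez*np.cos(th)+np.sin(th)*ex;return np.c_[x,y,np.cross(x,y)]
OFF=np.array([.027,-.085,.0008])  # tongue in tool rel hold
def tongue():
    s=readout.read_state();R=s["eef_rot"];hp=s["eef_pos"]+R[:,0]*env.hold_point_z
    y=w2W(O+R[:,1])/1000
    return w2W(hp+R@OFF).round(1),"tilt",np.degrees(np.arcsin(R[2,1])).round(2),"yaw",np.degrees(np.arctan2(R[1,1],R[0,1])).round(2)
def goT(T,th,yaw=YW):
    R=tilt(th,yaw);go(W2w(T)-R@OFF,R)
E
python3 - <<'E'
from rk import *
st();print(tongue());goT([-40,0,150],0);goT([-40,0,150],14)
cap("wrist","w9")
E
```

```text
t 12.75 tcp [ 0.4935 -0.3219  0.2871] hold [ 0.4936 -0.322   0.2276] F [ 0.7  0.4 -2.6] w 11.6 yaw -7.92 q [-0.68  0.45  1.45 -0.    1.25 -0.54]
(array([-202.4, -321.8,  200.4]), 'tilt', np.float64(0.12), 'yaw', np.float64(-7.92))
slide [ 0.0502  0.0606 -0.3788] dr [-16.52   0.09  -0.11] rows>= 6.2 tcp [0.6058 0.0448 0.2365]
slide [ 0.0322  0.0381 -0.3721] dr [-16.42   2.11  13.79] rows>= 6.0 tcp [0.5826 0.0413 0.2545]
```

View pics/w9.png

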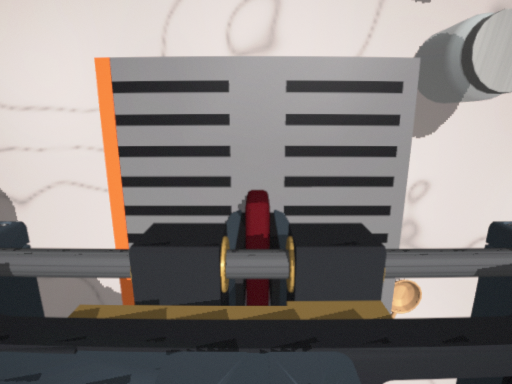

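Emit:
jog_arm(moves=[{"dr": [-4,0,0],"slide": [0,0.01,-0.06],"fingers": 1},{"dr": [-8,0,0],"slide": [0,0.02,-0.12],"fingers": 1},{"dr": [-12,0,3],"slide": [0,0.03,-0.18],"fingers": 1},{"dr": [-16.4,2,7],"slide": [0,0.038,-0.24],"fingers": 1},{"dr": [-16.4,2,10],"slide": [0.01,0.038,-0.3],"fingers": 1},{"dr": [-16.4,2.1,13.8],"slide": [0.02,0.038,-0.35],"fingers": 1},{"dr": [-16.4,2.1,13.8],"slide": [0.0322,0.038,-0.372],"fingers": 1},{"dr": [-16.4,2.1,13.8],"slide": [0.0322,0.038,-0.372],"fingers": 1}])

```text
clock: 13.8
eef_pos: [0.5809, 0.043, 0.2514]
eef_rot: [[0.233, 0.961, 0.151], [0.038, 0.146, -0.988], [-0.972, 0.236, -0.003]]
force: [-0.1, 0.4, -0.7]
gripper_width: 0.13
```

Emit:
jog_arm(moves=[{"dr": [0,0,0],"slide": [0,0,0],"fingers": 1}])

```text
clock: 13.92
eef_pos: [0.5819, 0.041, 0.253]
eef_rot: [[0.236, 0.96, 0.149], [0.037, 0.144, -0.989], [-0.971, 0.239, -0.002]]
force: [0.7, 0.6, -0.7]
gripper_width: 0.129
```

Run:
```python
from rk import *
st();print(tongue());goT([-45,0,75],14);goT([-45,0,50],14)
cap("wrist","w10");cap("scene","s10")
```

```text
t 13.93 tcp [0.5819 0.041  0.253 ] hold [0.5959 0.0432 0.1953] F [ 0.7  0.6 -0.7] w 11.7 yaw 8.55 q [-0.06  0.4   1.67  0.07  0.84 -0.24]
(array([-41. ,   0. , 148.7]), 'tilt', np.float64(13.84), 'yaw', np.float64(8.55))
slide [ 0.0704 -0.0217 -0.0001] dr [-0.05 -0.09  0.16] rows>= 1.2 tcp [0.5776 0.0406 0.1795]
slide [ 0.0947 -0.0277 -0.    ] dr [-0.05 -0.09  0.16] rows>= 1.6 tcp [0.5776 0.0406 0.1545]
```

View pics/w10.png

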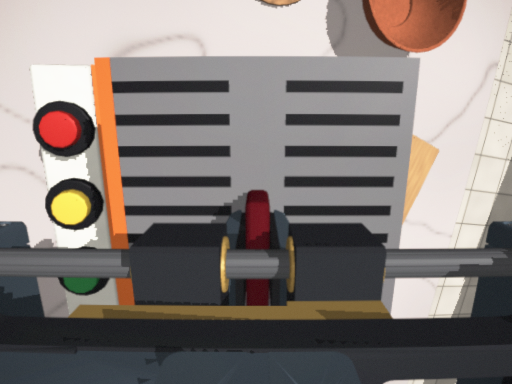

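View pics/s10.png

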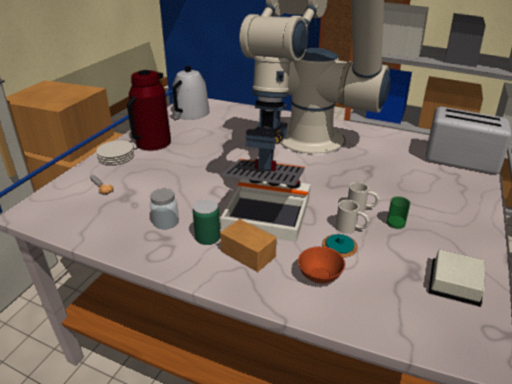

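The rack is held level across the jaws and tilted. The keys at (59,128) and (70,207) are visible past the orange stripe, so I'll use them to check the registration and then descend.

Run:
```python
from rk import *
c=cap("wrist");H=hsv(c);h,S,V=[H[...,i].astype(int) for i in range(3)]
for nm,m in (("red",((h<5)|(h>172))&(S>150)&(V>90)),("yellow",(h>=18)&(h<32)&(S>150)&(V>90))):
    b=max(blobs(m[:240,:120],60),key=lambda b:b[0]);print(nm,b[1],w2W(onz(c,[b[1]],.078)[0]).round(1))
# panel corners on panel-top plane in tool frame
s=readout.read_state();R=s["eef_rot"];hp=s["eef_pos"]+R[:,0]*env.hold_point_z
o,d=ray(c,[(96,58),(417.5,58),(116,205),(404,205)])
for dd in d:
    k=(.021-(o-hp)@R[:,0])/(dd@R[:,0]);print("panel pt rel hold (jaw,z) mm",(1000*(o+k*dd-hp)@R[:,1:]).round(1))
```

```text
red [ 58.57316087 128.07922393] [-91.7  62.8  78. ]
yellow [ 69.62226451 206.55756422] [-91.9   1.2  78. ]
panel pt rel hold (jaw,z) mm [ -86.7 -100.1]
panel pt rel hold (jaw,z) mm [  82.8 -100.2]
panel pt rel hold (jaw,z) mm [-84.1 -19.7]
panel pt rel hold (jaw,z) mm [ 84.2 -19.8]
```

Emit:
jog_arm(moves=[{"dr": [0,0,0],"slide": [0.03,-0.0277,0],"fingers": 1},{"dr": [0,0,0],"slide": [0.06,-0.0277,0],"fingers": 1},{"dr": [0,0,0],"slide": [0.085,-0.0277,0],"fingers": 1},{"dr": [0,0,0],"slide": [0.0947,-0.0277,0],"fingers": 1},{"dr": [0,0,0],"slide": [0.0947,-0.0277,0],"fingers": 1}])

```text
clock: 14.7
eef_pos: [0.5781, 0.0407, 0.155]
eef_rot: [[0.237, 0.96, 0.149], [0.037, 0.144, -0.989], [-0.971, 0.24, -0.002]]
force: [-0.6, 0.6, -1.0]
gripper_width: 0.129
```

Run:
```python
from rk import *
st();print(tongue());goT([-47,0,37],14);
c=cap("wrist","w11");cap("scene","s11")
H=hsv(c);h,S,V=[H[...,i].astype(int) for i in range(3)]
for nm,m in (("red",((h<5)|(h>172))&(S>150)&(V>90)),("yellow",(h>=18)&(h<32)&(S>150)&(V>90))):
    for b in blobs(m[:240,:120],60):print(nm,b[0],b[1],w2W(onz(c,[b[1]],.078)[0]).round(1))
```

```text
t 14.7 tcp [0.5781 0.0407 0.155 ] hold [0.5922 0.043  0.0973] F [-0.6  0.6 -1. ] w 11.7 yaw 8.52 q [-0.06  0.54  1.77  0.09  0.59 -0.28]
(array([-44.8,   0.4,  50.7]), 'tilt', np.float64(13.88), 'yaw', np.float64(8.52))
slide [ 0.0126 -0.0056  0.0001] dr [-0.08 -0.09  0.12] rows>= 0.2 tcp [0.5757 0.0403 0.1415]
red 1291 [ 12.06661503 135.76452363] [-83.7  62.8  78. ]
yellow 84 [ 34.22619048 235.86904762] [-81.9  12.8  78. ]
```

View pics/w11.png

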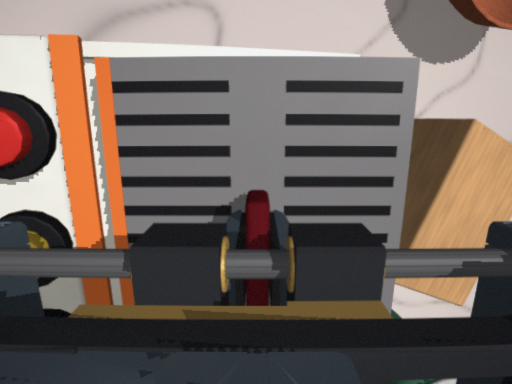

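Emit:
jog_arm(moves=[{"dr": [0,0,0],"slide": [0.006,-0.003,0],"fingers": 1},{"dr": [0,0,0],"slide": [0.0126,-0.0056,0],"fingers": 1},{"dr": [0,0,0],"slide": [0.0126,-0.0056,0],"fingers": 1},{"dr": [0,0,0],"slide": [0.0126,-0.0056,0],"fingers": 1}])

```text
clock: 15.3
eef_pos: [0.5757, 0.0408, 0.1415]
eef_rot: [[0.237, 0.96, 0.149], [0.038, 0.144, -0.989], [-0.971, 0.24, -0.002]]
force: [0.8, -0.5, -1.8]
gripper_width: 0.126
```

Run:
```python
from rk import *
st();print(tongue());goT([-57,0.3,36.8],14);goT([-63,0.3,36.8],14);goT([-67,0.3,36.5],14)
c=cap("wrist","w12")
cv2.imwrite("pics/w12.png",cv2.resize(c["pixels"][20:230,0:260,::-1],None,fx=2.6,fy=2.6,interpolation=cv2.INTER_NEAREST))
s=cap("scene");cv2.imwrite("pics/s12.png",cv2.resize(s["pixels"][150:250,200:330,::-1],None,fx=5,fy=5,interpolation=cv2.INTER_CUBIC))
```

```text
t 15.3 tcp [0.5757 0.0408 0.1415] hold [0.5898 0.043  0.0838] F [ 0.8 -0.5 -1.8] w 11.5 yaw 8.55 q [-0.06  0.56  1.79  0.1   0.56 -0.28]
(array([-47.1,   0.7,  37.1]), 'tilt', np.float64(13.91), 'yaw', np.float64(8.55))
slide [-0.0022 -0.0098  0.0002] dr [-0.05 -0.09  0.09] rows>= 0.2 tcp [0.5657 0.0391 0.1413]
slide [-0.0036 -0.0156  0.0002] dr [-0.05 -0.09  0.09] rows>= 0.3 tcp [0.5598 0.0382 0.1413]
slide [-0.0043 -0.0196  0.0002] dr [-0.05 -0.09  0.09] rows>= 0.3 tcp [0.5558 0.0376 0.141 ]
```

View pics/w12.png

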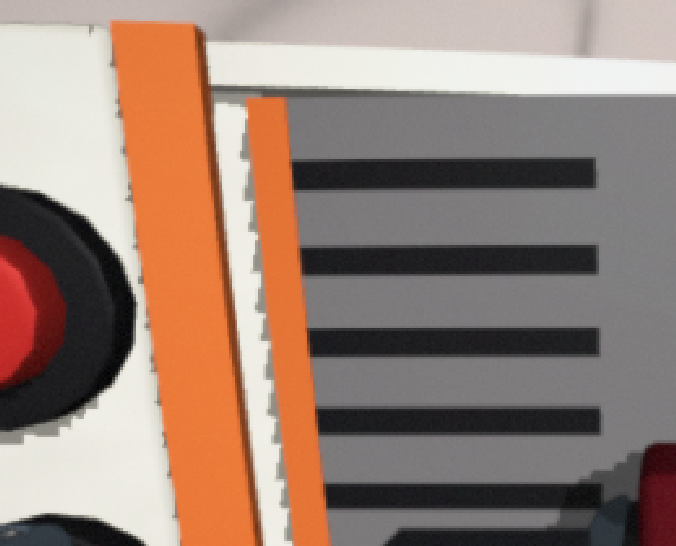

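View pics/s12.png

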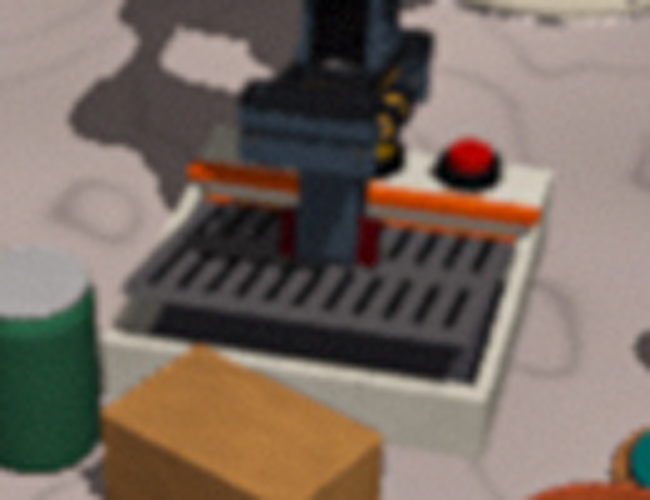

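Emit:
jog_arm(moves=[{"dr": [0,0,0],"slide": [-0.0011,-0.005,0],"fingers": 1},{"dr": [0,0,0],"slide": [-0.0022,-0.0098,0],"fingers": 1},{"dr": [0,0,0],"slide": [-0.003,-0.013,0],"fingers": 1},{"dr": [0,0,0],"slide": [-0.0036,-0.0156,0],"fingers": 1},{"dr": [0,0,0],"slide": [-0.0036,-0.0156,0],"fingers": 1}])

```text
clock: 16.02
eef_pos: [0.5596, 0.0383, 0.1413]
eef_rot: [[0.237, 0.96, 0.149], [0.038, 0.144, -0.989], [-0.971, 0.24, -0.002]]
force: [-0.1, -0.3, -1.2]
gripper_width: 0.128
```

Run:
```python
from rk import *
st();print(tongue());goT([-66.5,0.3,36.5],14);print(readout.read_state()["ft_torque"])
c=cap("wrist","w13")
cv2.imwrite("pics/w13.png",cv2.resize(c["pixels"][20:230,0:260,::-1],None,fx=2.6,fy=2.6,interpolation=cv2.INTER_NEAREST))
```

```text
t 16.02 tcp [0.5596 0.0383 0.1413] hold [0.5738 0.0406 0.0835] F [-0.1 -0.3 -1.2] w 11.6 yaw 8.55 q [-0.06  0.55  1.83  0.1   0.53 -0.3 ]
(array([-63.3,   0.7,  36.9]), 'tilt', np.float64(13.9), 'yaw', np.float64(8.55))
slide [-0.0005 -0.0033  0.0002] dr [-0.05 -0.09  0.1 ] rows>= 0.1 tcp [0.5563 0.0376 0.141 ]
[-0.02126502  0.06370937 -0.02151474]
```

View pics/w13.png

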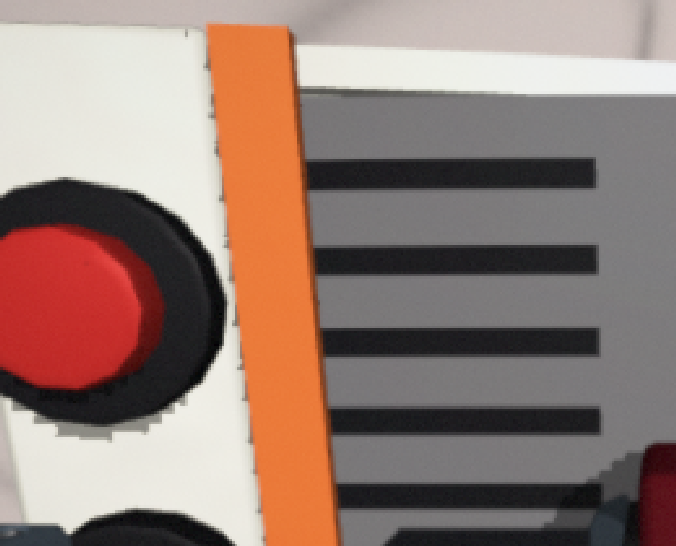

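The stripe is under the lip with no contact force, so I'll swing it down about the tongue.

Run:
```python
from rk import *
for T,th in (([-66,.5,35.5],14),([-66,.5,35],10.5),([-66,.5,34.8],7),([-66,.5,34.6],4),([-66,.5,34.3],2),([-66,.5,34],0)):
    goT(T,th)
```

```text
slide [ 0.0006 -0.0033 -0.    ] dr [-0.05 -0.09  0.08] rows>= 0.1 tcp [0.5568 0.0379 0.14  ]
slide [ 0.0064  0.0017 -0.    ] dr [-0.05 -0.09 -3.42] rows>= 0.3 tcp [0.563  0.0389 0.1355]
slide [ 0.0122  0.0064 -0.    ] dr [-0.05 -0.09 -6.92] rows>= 0.6 tcp [0.5689 0.0398 0.131 ]
slide [ 0.0175  0.0102 -0.    ] dr [-0.04 -0.09 -9.92] rows>= 0.9 tcp [0.5738 0.0405 0.1268]
slide [ 0.0213  0.0126 -0.    ] dr [ -0.04  -0.09 -11.92] rows>= 1.1 tcp [0.577  0.041  0.1237]
slide [ 0.0251  0.0148 -0.    ] dr [ -0.04  -0.09 -13.92] rows>= 1.3 tcp [0.58   0.0414 0.1205]
```

Emit:
jog_arm(moves=[{"dr": [0,0,0],"slide": [0.0006,-0.0033,0],"fingers": 1},{"dr": [0,0,-1.7],"slide": [0.0035,-0.0008,0],"fingers": 1},{"dr": [0,0,-3.4],"slide": [0.0064,0.0017,0],"fingers": 1},{"dr": [0,0,-5.2],"slide": [0.0093,0.004,0],"fingers": 1},{"dr": [0,0,-6.9],"slide": [0.0122,0.0064,0],"fingers": 1},{"dr": [0,0,-8.5],"slide": [0.0149,0.0083,0],"fingers": 1},{"dr": [0,0,-9.9],"slide": [0.0175,0.0102,0],"fingers": 1},{"dr": [0,0,-9.9],"slide": [0.0175,0.0102,0],"fingers": 1}])

```text
clock: 17.08
eef_pos: [0.574, 0.0406, 0.1265]
eef_rot: [[0.069, 0.986, 0.149], [0.012, 0.149, -0.989], [-0.998, 0.07, -0.002]]
force: [-0.2, -0.2, -1.1]
gripper_width: 0.129
```

Run:
```python
from rk import *
st();print(tongue())
goT([-66,.5,34.3],2);goT([-66,.5,34],0)
c=cap("wrist","w14")
```

```text
t 17.07 tcp [0.574  0.0406 0.1265] hold [0.5781 0.0413 0.0672] F [-0.2 -0.2 -1.1] w 11.8 yaw 8.57 q [-0.04  0.62  1.68  0.02  0.77 -0.2 ]
(array([-65.8,   0.7,  34.3]), 'tilt', np.float64(4.01), 'yaw', np.float64(8.57))
slide [0.003  0.0027 0.    ] dr [-0.02 -0.1  -2.01] rows>= 0.2 tcp [0.577  0.041  0.1237]
slide [0.0064 0.0056 0.    ] dr [-0.02 -0.1  -4.01] rows>= 0.4 tcp [0.58   0.0414 0.1205]
```

View pics/w14.png

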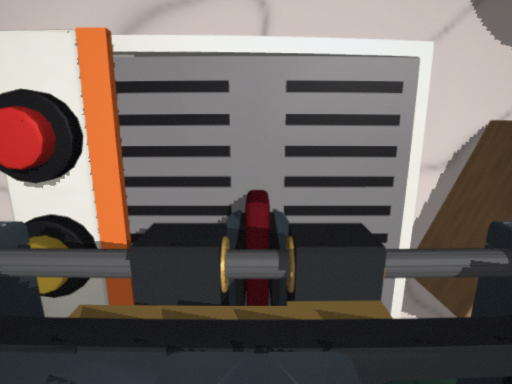

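Emit:
jog_arm(moves=[{"dr": [0,0,-1],"slide": [0.0015,0.0014,0],"fingers": 1},{"dr": [0,0,-2],"slide": [0.003,0.0027,0],"fingers": 1},{"dr": [0,0,-3],"slide": [0.0047,0.0042,0],"fingers": 1},{"dr": [0,0,-4],"slide": [0.0064,0.0056,0],"fingers": 1},{"dr": [0,0,-4],"slide": [0.0064,0.0056,0],"fingers": 1},{"dr": [0,0,-4],"slide": [0.0064,0.0056,0],"fingers": 1}])

```text
clock: 17.88
eef_pos: [0.5797, 0.0414, 0.1207]
eef_rot: [[-0.0, 0.989, 0.149], [0.002, 0.149, -0.989], [-1.0, 0.0, -0.002]]
force: [-0.6, -0.7, -1.3]
gripper_width: 0.129
```

Run:
```python
from rk import *
st();print(tongue(),readout.read_state()["ft_torque"])
c=cap("wrist");cv2.imwrite("pics/w15.png",cv2.resize(c["pixels"][20:230,60:450,::-1],None,fx=2,fy=2,interpolation=cv2.INTER_NEAREST))
```

```text
t 17.88 tcp [0.5797 0.0414 0.1207] hold [0.5797 0.0415 0.0612] F [-0.6 -0.7 -1.3] w 11.7 yaw 8.58 q [-0.03  0.65  1.62  0.    0.87 -0.18]
(array([-66.3,   0.7,  34.2]), 'tilt', np.float64(0.01), 'yaw', np.float64(8.58)) [-0.00377082 -0.1346006  -0.023374  ]
```

View pics/w15.png

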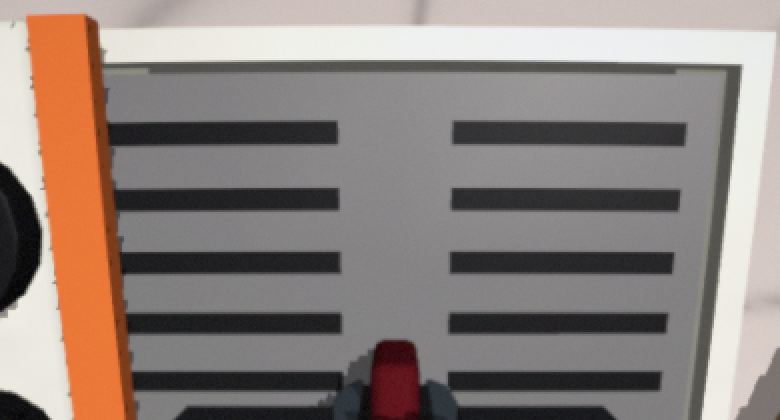

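The panel lies inside the walls and I see small even gaps. I'll press lightly, then release.

Emit:
jog_arm(moves=[{"dr": [0,0,0],"slide": [0.001,0,0],"fingers": 1},{"dr": [0,0,0],"slide": [0.002,0,0],"fingers": 1},{"dr": [0,0,0],"slide": [0.002,0,0],"fingers": 1}])

```text
clock: 18.3
eef_pos: [0.5796, 0.0415, 0.1204]
eef_rot: [[0.001, 0.989, 0.149], [0.002, 0.149, -0.989], [-1.0, 0.001, -0.001]]
force: [-9.7, 0.2, 32.3]
gripper_width: 0.129
```

Emit:
jog_arm(moves=[{"dr": [0,0,0],"slide": [-0.0015,0,0],"fingers": 0.6},{"dr": [0,0,0],"slide": [-0.0015,0,0],"fingers": 0.6},{"dr": [0,0,0],"slide": [-0.0015,0,0],"fingers": 0.6},{"dr": [0,0,0],"slide": [-0.0015,0,0],"fingers": 0.6},{"dr": [0,0,0],"slide": [-0.04,0,0],"fingers": 0.6},{"dr": [0,0,0],"slide": [-0.1,0,0],"fingers": 0.6},{"dr": [0,0,0],"slide": [-0.15,0,0.04],"fingers": 0.6},{"dr": [0,0,0],"slide": [-0.18,0,0.08],"fingers": 0.6}])

```text
clock: 19.3
eef_pos: [0.5921, -0.0386, 0.3012]
eef_rot: [[0.003, 0.989, 0.15], [0.001, 0.15, -0.989], [-1.0, 0.003, -0.001]]
force: [0.4, -0.4, -0.3]
gripper_width: 0.399
```

Emit:
jog_arm(moves=[{"dr": [0,0,0],"slide": [0,0,0.02],"fingers": 0.6},{"dr": [0,0,0],"slide": [0,0,0.02],"fingers": 0.6}])

```text
clock: 19.55
eef_pos: [0.5944, -0.0587, 0.2977]
eef_rot: [[-0.001, 0.989, 0.147], [0.002, 0.147, -0.989], [-1.0, -0.001, -0.002]]
force: [-0.4, 0.5, -0.0]
gripper_width: 0.4
```

Run:
```python
from rk import *
st();c=cap("wrist","w16");cap("scene","s16");cap("top","t16")
```

```text
t 19.55 tcp [ 0.5944 -0.0587  0.2977] hold [ 0.5943 -0.0586  0.2382] F [-0.4  0.5 -0. ] w 36.4 yaw 8.47 q [-0.2   0.45  1.41  0.    1.28 -0.35]
```

View pics/w16.png

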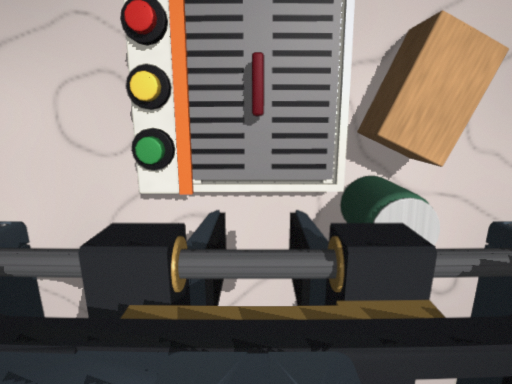

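View pics/s16.png

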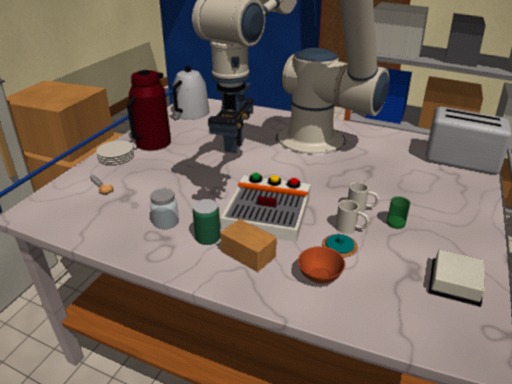

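View pics/t16.png

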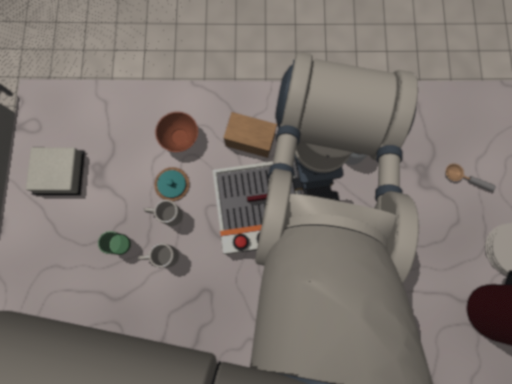

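Wrist view: the rack sits flat behind the lip, with the fin at (258,83). Both mugs and the tumbler look unmoved. There is no beaker in any view. Now I'll go and look at the mugs.

Run:
```python
from rk import *
c=cap("wrist");H=hsv(c);h,S,V=[H[...,i].astype(int) for i in range(3)]
for nm,m in (("red",((h<5)|(h>172))&(S>150)&(V>90)),("yellow",(h>=18)&(h<32)&(S>150)&(V>90)),("green",(h>50)&(h<75)&(S>110)&(V>40))):
    b=max(blobs(m[:200,100:200],60),key=lambda b:b[0]);p=b[1]+[100,0];print(nm,p,onz(c,[p],.078)[0].round(4),w2W(onz(c,[p],.078)[0]).round(1))
for nm,p,z in(("fin a",(258,53),.07),("fin b",(258,115),.07),("panel far edge",(328,180),.04),("panel -y edge",(260,183),.04)): print(nm,w2W(onz(c,[p],z)[0]).round(1))
go([.485,.2,.26],down(0))
```

```text
red [139.89078947  17.01710526] [0.4611 0.0854 0.078 ] [-92.   62.6  78. ]
yellow [145.10245902  87.29918033] [0.4708 0.024  0.078 ] [-91.6   0.4  78. ]
green [149.87915408 151.58912387] [ 0.48   -0.0369  0.078 ] [-91.6 -61.2  78. ]
fin a [16.7 32.1 70. ]
fin b [ 16.7 -25.8  70. ]
panel far edge [ 96.8 -97.5  40. ]
panel -y edge [  19.1 -101.1   40. ]
slide [-0.0211 -0.0695 -0.2703] dr [ 8.63 -0.14  0.1 ] rows>= 4.5 tcp [0.485  0.2    0.3195]
```

Emit:
jog_arm(moves=[{"dr": [8.6,0,0],"slide": [-0.021,-0.07,-0.27],"fingers": 0.1},{"dr": [8.6,0,0],"slide": [-0.021,-0.07,-0.27],"fingers": 0.1},{"dr": [8.6,0,0],"slide": [-0.021,-0.07,-0.27],"fingers": 0.1},{"dr": [8.6,0,0],"slide": [-0.021,-0.07,-0.27],"fingers": 0.1},{"dr": [8.6,0,0],"slide": [-0.021,-0.07,-0.27],"fingers": 0.1},{"dr": [8.6,0,0],"slide": [-0.021,-0.07,-0.27],"fingers": 0.1},{"dr": [8.6,0,0],"slide": [-0.021,-0.07,-0.27],"fingers": 0.1},{"dr": [8.6,0,0],"slide": [-0.021,-0.07,-0.27],"fingers": 0.1}])

```text
clock: 20.75
eef_pos: [0.4854, 0.1981, 0.3197]
eef_rot: [[-0.0, 1.0, -0.001], [0.002, -0.001, -1.0], [-1.0, -0.0, -0.002]]
force: [1.0, -0.4, 0.2]
gripper_width: 0.902
```

Run:
```python
from rk import *
st();cap("wrist","w17");cap("top","t17")
```

```text
t 20.75 tcp [0.4854 0.1981 0.3197] hold [0.4854 0.1981 0.2602] F [ 1.  -0.4  0.2] w 82.1 yaw -0.07 q [0.27 0.32 1.55 0.   1.26 0.27]
```

View pics/w17.png

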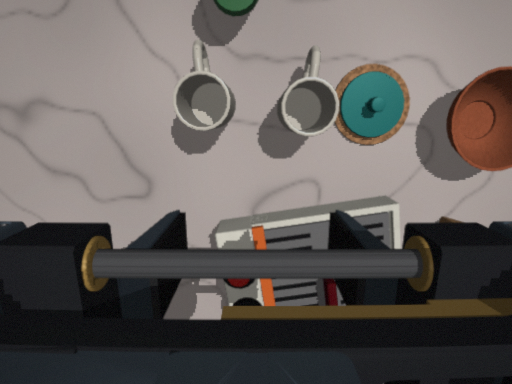

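View pics/t17.png

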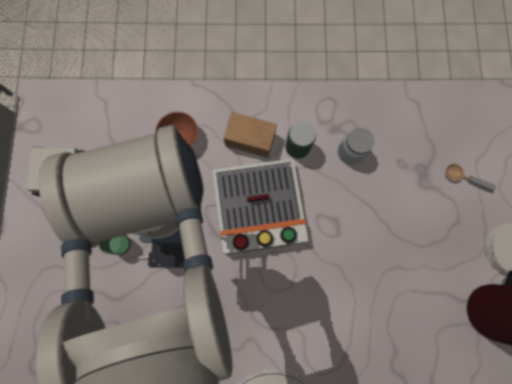

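Wrist view: the mug 2 rim is centred at (203,99), the mug 1 rim at (309,106), and both handles point up (+y). The lid is on the mat at (375,104).

Run:
```python
from rk import *
c=cap("wrist")
for n,p in (("mug2",(203,99)),("mug1",(309.5,106.5))): print(n,onz(c,[p],.08).round(4), "dia", np.linalg.norm(np.diff(onz(c,[(p[0]-28.3,p[1]),(p[0]+28.3,p[1])],.08),axis=0)).round(4))
X=onz(c,[(309.5,106.5)],.08)[0]
print("handles dir m1",np.degrees(np.arctan2(*(onz(c,[(315,52)],.05)-onz(c,[(309.5,106.5)],.08))[0][:2])),"m2",np.degrees(np.arctan2(*(onz(c,[(198,46)],.05)-onz(c,[(203,99)],.08))[0][:2])))
go([X[0],X[1],.057],down(0))
```

```text
mug2 [[0.428  0.2859 0.08  ]] dia 0.0581
mug1 [[0.5374 0.2783 0.08  ]] dia 0.0584
handles dir m1 8.656151715543029 m2 -8.303435868747336
slide [ 0.2035  0.0519 -0.0799] dr [-0.09 -0.09  0.02] rows>= 3.6 tcp [0.5374 0.2783 0.1165]
```

Emit:
jog_arm(moves=[{"dr": [0,0,0],"slide": [0.04,0.052,-0.07],"fingers": 0.1},{"dr": [0,0,0],"slide": [0.09,0.052,-0.079],"fingers": 0.1},{"dr": [0,0,0],"slide": [0.12,0.052,-0.079],"fingers": 0.1},{"dr": [0,0,0],"slide": [0.125,0.052,-0.079],"fingers": 0.1},{"dr": [0,0,0],"slide": [0.125,0.052,-0.079],"fingers": 0.1}])

```text
clock: 21.52
eef_pos: [0.5375, 0.2775, 0.1962]
eef_rot: [[0.0, 1.0, -0.001], [0.002, -0.001, -1.0], [-1.0, 0.0, -0.002]]
force: [-0.1, 0.3, 0.6]
gripper_width: 0.899
```

Run:
```python
from rk import *
st();c=cap("wrist","w18");print(proj(c,[[.5374,.277,.08],[.5374,.277,0]]))
```

```text
t 21.52 tcp [0.5375 0.2775 0.1962] hold [0.5376 0.2776 0.1367] F [-0.1  0.3  0.6] w 81.8 yaw -0.06 q [0.38 0.57 1.5  0.   1.07 0.38]
[[259.78958995 218.98704569]
 [259.06016759 192.71737046]]
```

View pics/w18.png

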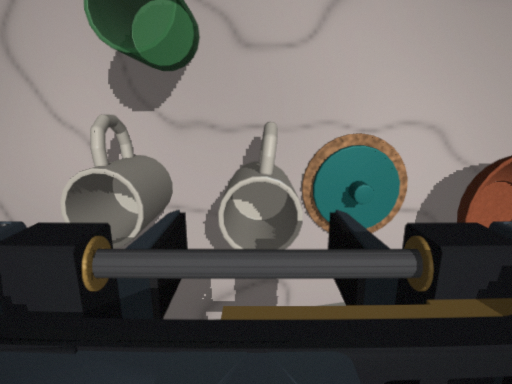

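Emit:
jog_arm(moves=[{"dr": [0,0,0],"slide": [0.04,0,-0.001],"fingers": 0.1},{"dr": [0,0,0],"slide": [0.078,0,-0.001],"fingers": 0.1},{"dr": [0,0,0],"slide": [0.079,0,-0.001],"fingers": 0.1},{"dr": [0,0,0],"slide": [0.079,0,-0.001],"fingers": 1},{"dr": [0,0,0],"slide": [0.079,0,-0.001],"fingers": 1},{"dr": [0,0,0],"slide": [0.079,0,-0.001],"fingers": 1},{"dr": [0,0,0],"slide": [0.079,0,-0.001],"fingers": 1}], newtons=35)

```text
clock: 22.45
eef_pos: [0.5381, 0.2794, 0.1179]
eef_rot: [[0.003, 1.0, -0.0], [0.003, -0.0, -1.0], [-1.0, 0.003, -0.003]]
force: [0.8, -0.3, 12.0]
gripper_width: 0.653
```

Run:
```python
from rk import *
st();cap("wrist","w19")
```

```text
t 22.45 tcp [0.5381 0.2794 0.1179] hold [0.5383 0.2795 0.0584] F [ 0.8 -0.3 12. ] w 59.4 yaw -0.03 q [0.38 0.68 1.56 0.   0.9  0.38]
```

View pics/w19.png

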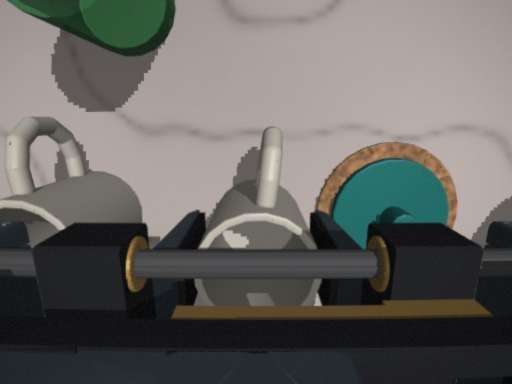

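Run:
```python
from rk import *
for z in (200,150,103): 
    p=W2w([-16,-65.5,z]);print(p.round(4));go(p,down(np.radians(16)))
```

```text
[ 0.5554 -0.0299  0.2   ]
slide [-0.1425  0.0178  0.3088] dr [-16.03  -0.14  -0.17] rows>= 5.4 tcp [ 0.5554 -0.0299  0.2595]
[ 0.5554 -0.0299  0.15  ]
slide [-0.0925  0.0177  0.3089] dr [-16.03  -0.14  -0.17] rows>= 5.2 tcp [ 0.5554 -0.0299  0.2095]
[ 0.5554 -0.0299  0.103 ]
slide [-0.0455  0.0175  0.3091] dr [-16.03  -0.14  -0.17] rows>= 5.0 tcp [ 0.5554 -0.0299  0.1625]
```

Emit:
jog_arm(moves=[{"dr": [0,0,0],"slide": [-0.03,0,0],"fingers": 1},{"dr": [0,0,0],"slide": [-0.08,0,0],"fingers": 1},{"dr": [0,0,0],"slide": [-0.13,0,0],"fingers": 1},{"dr": [0,0,0],"slide": [-0.16,0,0],"fingers": 1},{"dr": [0,0,0],"slide": [-0.16,0,0],"fingers": 1}])

```text
clock: 23.12
eef_pos: [0.538, 0.2791, 0.2791]
eef_rot: [[0.005, 1.0, -0.0], [0.004, -0.0, -1.0], [-1.0, 0.005, -0.004]]
force: [0.6, -0.4, -2.0]
gripper_width: 0.651
```

Run:
```python
from rk import *
st();cap("wrist","w20")
go(W2w([-16,-65.5,200]),down(np.radians(16)))
```

```text
t 23.12 tcp [0.538  0.2791 0.2791] hold [0.5383 0.2793 0.2196] F [ 0.6 -0.4 -2. ] w 59.2 yaw -0.02 q [0.38 0.48 1.41 0.   1.24 0.38]
slide [0.017  0.0182 0.3087] dr [-16.02  -0.13  -0.12] rows>= 5.0 tcp [ 0.5554 -0.0299  0.2595]
```

View pics/w20.png

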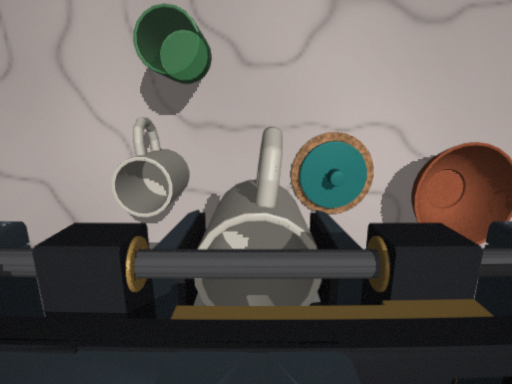

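Mug 1 is held firmly and upright at (258,250). I'll carry it over the rack.

Emit:
jog_arm(moves=[{"dr": [-4,0,0],"slide": [0,0.004,0.05],"fingers": 1},{"dr": [-8,0,0],"slide": [0,0.008,0.1],"fingers": 1},{"dr": [-12,0,0],"slide": [0,0.012,0.16],"fingers": 1},{"dr": [-16,0,0],"slide": [0,0.015,0.22],"fingers": 1},{"dr": [-16,0,0],"slide": [0.005,0.018,0.275],"fingers": 1},{"dr": [-16,0,0],"slide": [0.017,0.018,0.3087],"fingers": 1},{"dr": [-16,0,0],"slide": [0.04,0.018,0.3087],"fingers": 1},{"dr": [-16,0,0],"slide": [0.06,0.018,0.3087],"fingers": 1}])

```text
clock: 24.18
eef_pos: [0.5541, -0.0303, 0.2136]
eef_rot: [[-0.002, 0.962, 0.274], [0.002, 0.274, -0.962], [-1.0, -0.002, -0.003]]
force: [0.2, 1.3, -1.8]
gripper_width: 0.655
```

Run:
```python
from rk import *
st();cap("wrist","w21");cap("scene","s21")
go(W2w([-16,-65.5,103]),down(np.radians(16)))
s=cap("scene");cv2.imwrite("pics/s21.png",cv2.resize(s["pixels"][120:260,190:340,::-1],None,fx=4,fy=4,interpolation=cv2.INTER_CUBIC))
```

```text
t 24.18 tcp [ 0.5541 -0.0303  0.2136] hold [ 0.554  -0.0302  0.1541] F [ 0.2  1.3 -1.8] w 59.6 yaw 15.91 q [-0.16  0.49  1.61  0.    1.05 -0.44]
slide [0.0503 0.0021 0.0009] dr [-0.05 -0.23  0.26] rows>= 0.8 tcp [ 0.5554 -0.0299  0.1625]
```

View pics/s21.png

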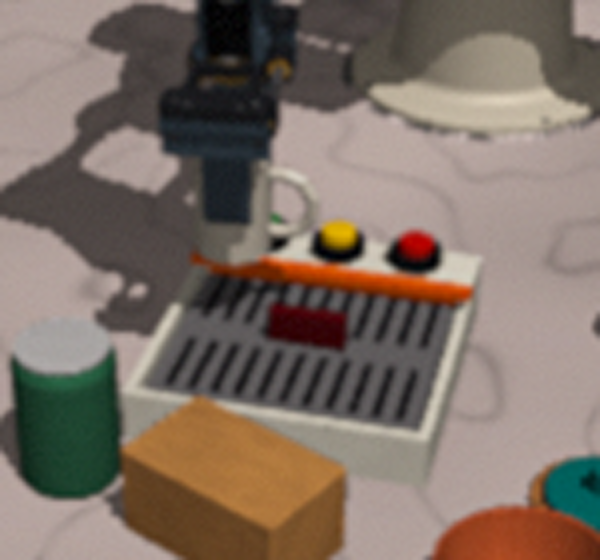

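View pics/w21.png

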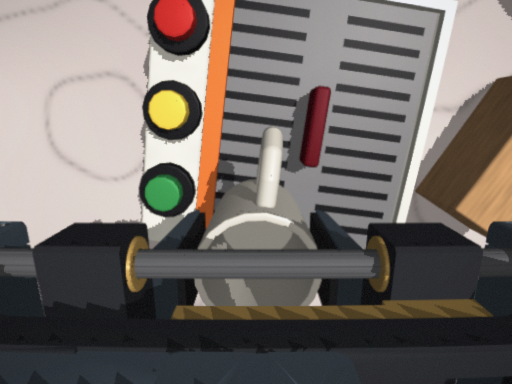

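Emit:
jog_arm(moves=[{"dr": [0,-0.2,0.2],"slide": [0.02,0.002,0.001],"fingers": 1},{"dr": [0,-0.2,0.2],"slide": [0.04,0.002,0.001],"fingers": 1},{"dr": [0,-0.2,0.2],"slide": [0.051,0.002,0.001],"fingers": 1},{"dr": [0,-0.2,0.2],"slide": [0.053,0.002,0.001],"fingers": 1},{"dr": [0,-0.2,0.2],"slide": [0.0545,0.002,0.001],"fingers": 1},{"dr": [0,-0.2,0.2],"slide": [0.0545,0.002,0.001],"fingers": 1}])

```text
clock: 25.08
eef_pos: [0.5575, -0.0302, 0.1616]
eef_rot: [[0.005, 0.961, 0.275], [-0.001, 0.275, -0.961], [-1.0, 0.005, 0.002]]
force: [0.1, -0.3, -1.3]
gripper_width: 0.652
```

Emit:
jog_arm(moves=[{"dr": [0,0,-0.3],"slide": [0.001,0,0],"fingers": 1},{"dr": [0,0,-0.3],"slide": [0.0025,0,0],"fingers": 1},{"dr": [0,0,-0.3],"slide": [0.0025,0,0],"fingers": 1}])

```text
clock: 25.45
eef_pos: [0.5572, -0.0301, 0.1585]
eef_rot: [[-0.001, 0.961, 0.275], [-0.002, 0.275, -0.961], [-1.0, -0.001, 0.002]]
force: [-0.2, 0.5, -1.8]
gripper_width: 0.656
```

Emit:
jog_arm(moves=[{"dr": [0,0,0],"slide": [0.001,0,0],"fingers": 1},{"dr": [0,0,0],"slide": [0.002,0,0],"fingers": 1},{"dr": [0,0,0],"slide": [0.002,0,0],"fingers": 1}])

```text
clock: 25.82
eef_pos: [0.5574, -0.0304, 0.1578]
eef_rot: [[0.0, 0.961, 0.275], [-0.003, 0.275, -0.961], [-1.0, -0.001, 0.003]]
force: [-8.1, -1.2, 22.8]
gripper_width: 0.653
```

Emit:
jog_arm(moves=[{"dr": [0,0,0],"slide": [-0.0015,0,0],"fingers": 0.15},{"dr": [0,0,0],"slide": [-0.0015,0,0],"fingers": 0.15},{"dr": [0,0,0],"slide": [-0.0015,0,0],"fingers": 0.15},{"dr": [0,0,0],"slide": [-0.03,0,0],"fingers": 0.15},{"dr": [0,0,0],"slide": [-0.08,0,0],"fingers": 0.15},{"dr": [0,0,0],"slide": [-0.13,0,0],"fingers": 0.15},{"dr": [0,0,0],"slide": [-0.15,0,0.03],"fingers": 0.15},{"dr": [0,0,0],"slide": [-0.15,0,0.07],"fingers": 0.15}])

```text
clock: 26.82
eef_pos: [0.5774, -0.0975, 0.3088]
eef_rot: [[0.003, 0.961, 0.277], [-0.003, 0.277, -0.961], [-1.0, 0.002, 0.003]]
force: [0.0, -1.1, -0.6]
gripper_width: 0.851
```

Run:
```python
from rk import *
st();cap("wrist","w22");cap("top","t22")
go([.43,.21,.26],down(0))
```

```text
t 26.82 tcp [ 0.5774 -0.0975  0.3088] hold [ 0.5776 -0.0976  0.2493] F [ 0.  -1.1 -0.6] w 77.5 yaw 16.06 q [-0.27  0.42  1.43 -0.    1.29 -0.55]
slide [-0.0136 -0.0572 -0.3386] dr [15.86  0.19 -0.  ] rows>= 5.5 tcp [0.43   0.21   0.3195]
```

View pics/w22.png

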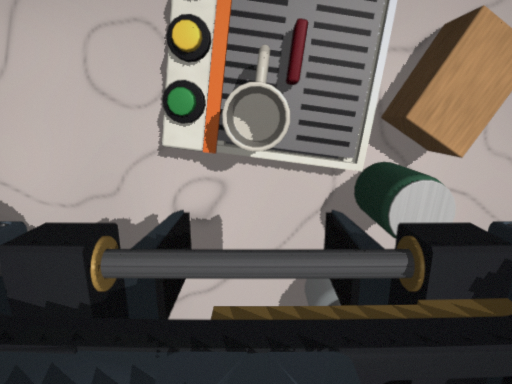

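Mug 1 stands on the rack, rim centre (256,117), clear of the fin and the lip. Now mug 2.

Emit:
jog_arm(moves=[{"dr": [15.9,0,0],"slide": [-0.014,-0.057,-0.34],"fingers": 0.1},{"dr": [15.9,0,0],"slide": [-0.014,-0.057,-0.34],"fingers": 0.1},{"dr": [15.9,0,0],"slide": [-0.014,-0.057,-0.34],"fingers": 0.1},{"dr": [15.9,0,0],"slide": [-0.014,-0.057,-0.34],"fingers": 0.1},{"dr": [15.9,0,0],"slide": [-0.014,-0.057,-0.34],"fingers": 0.1},{"dr": [15.9,0,0],"slide": [-0.014,-0.057,-0.34],"fingers": 0.1},{"dr": [15.9,0,0],"slide": [-0.014,-0.057,-0.34],"fingers": 0.1},{"dr": [15.9,0,0],"slide": [-0.014,-0.057,-0.34],"fingers": 0.1}])

```text
clock: 27.92
eef_pos: [0.4283, 0.2139, 0.32]
eef_rot: [[-0.001, 1.0, 0.002], [-0.002, 0.002, -1.0], [-1.0, -0.001, 0.002]]
force: [-0.1, 0.0, 1.2]
gripper_width: 0.9
```

Run:
```python
from rk import *
st();cap("wrist","w23")
```

```text
t 27.93 tcp [0.4283 0.2139 0.32  ] hold [0.4282 0.2137 0.2605] F [-0.1  0.   1.2] w 81.9 yaw 0.1 q [ 0.34  0.26  1.65 -0.    1.23  0.34]
```

View pics/w23.png

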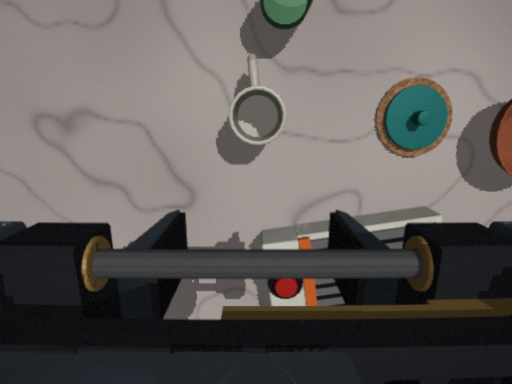

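Run:
```python
from rk import *
c=cap("wrist");X=onz(c,[(258,115)],.08)[0];print(X)
go([X[0],X[1],.14],down(0));go([X[0],X[1],.0575],down(0))
```

```text
[0.4270444  0.28426354 0.08      ]
slide [ 0.1204 -0.0015 -0.0712] dr [0.02 0.13 0.05] rows>= 2.2 tcp [0.427  0.2843 0.1995]
slide [ 0.2029 -0.0014 -0.0714] dr [0.02 0.13 0.05] rows>= 3.4 tcp [0.427  0.2843 0.117 ]
```

Emit:
jog_arm(moves=[{"dr": [0,0,0],"slide": [0.04,-0.0015,-0.05],"fingers": 0.1},{"dr": [0,0,0],"slide": [0.09,-0.0015,-0.072],"fingers": 0.1},{"dr": [0,0,0],"slide": [0.12,-0.0015,-0.072],"fingers": 0.1},{"dr": [0,0,0],"slide": [0.12,-0.0015,-0.072],"fingers": 0.1},{"dr": [0,0,0],"slide": [0.12,-0.0015,-0.072],"fingers": 0.1}])

```text
clock: 28.65
eef_pos: [0.4274, 0.2854, 0.2011]
eef_rot: [[0.0, 1.0, 0.0], [-0.002, 0.0, -1.0], [-1.0, 0.0, 0.002]]
force: [1.1, -0.2, -0.4]
gripper_width: 0.899
```

Run:
```python
from rk import *
st();cap("wrist","w24")
go([.427,.285,.0575],down(0))
```

```text
t 28.65 tcp [0.4274 0.2854 0.2011] hold [0.4275 0.2853 0.1416] F [ 1.1 -0.2 -0.4] w 81.8 yaw 0.01 q [ 0.47  0.46  1.72 -0.    0.96  0.47]
slide [ 0.0845 -0.0006  0.0005] dr [ 0.01  0.06 -0.06] rows>= 1.4 tcp [0.427 0.285 0.117]
```

View pics/w24.png

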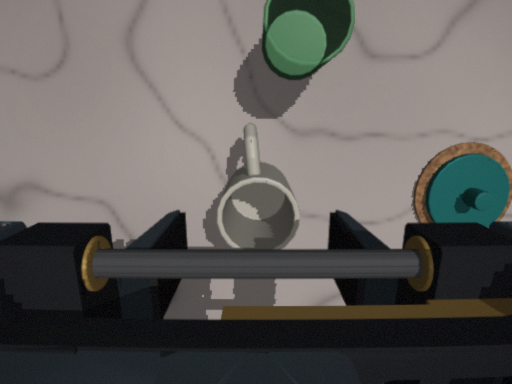

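The mug 2 rim (258,216) is centred between the fingers. Next I descend, grip and lift.

Emit:
jog_arm(moves=[{"dr": [0,0,0],"slide": [0.04,0,0],"fingers": 0.1},{"dr": [0,0,0],"slide": [0.08,0,0],"fingers": 0.1},{"dr": [0,0,0],"slide": [0.084,0,0],"fingers": 0.1},{"dr": [0,0,0],"slide": [0.084,0,0],"fingers": 1},{"dr": [0,0,0],"slide": [0.084,0,0],"fingers": 1},{"dr": [0,0,0],"slide": [0.084,0,0],"fingers": 1},{"dr": [0,0,0],"slide": [0.084,0,0],"fingers": 1}])

```text
clock: 29.58
eef_pos: [0.4273, 0.286, 0.1174]
eef_rot: [[0.001, 1.0, 0.001], [-0.001, 0.001, -1.0], [-1.0, 0.001, 0.001]]
force: [0.2, -2.1, 12.5]
gripper_width: 0.651
```

Run:
```python
from rk import *
st()
```

```text
t 29.57 tcp [0.4273 0.286  0.1174] hold [0.4273 0.2859 0.0579] F [ 0.2 -2.1 12.5] w 59.2 yaw 0.08 q [ 0.47  0.59  1.79 -0.    0.76  0.47]
```

Emit:
jog_arm(moves=[{"dr": [0,0,0],"slide": [-0.03,0,0],"fingers": 1},{"dr": [0,0,0],"slide": [-0.08,0,0],"fingers": 1},{"dr": [0,0,0],"slide": [-0.13,0,0],"fingers": 1},{"dr": [0,0,0],"slide": [-0.16,0,0],"fingers": 1},{"dr": [0,0,0],"slide": [-0.16,0,0],"fingers": 1}])

```text
clock: 30.2
eef_pos: [0.4274, 0.2864, 0.2786]
eef_rot: [[0.004, 1.0, 0.001], [0.0, 0.001, -1.0], [-1.0, 0.004, -0.0]]
force: [0.6, 0.4, -1.8]
gripper_width: 0.645
```

Run:
```python
from rk import *
st();cap("wrist","w25")
go(W2w([-15,66.5,150]),down(np.radians(4)))
```

```text
t 30.2 tcp [0.4274 0.2864 0.2786] hold [0.4276 0.2864 0.2191] F [ 0.6  0.4 -1.8] w 58.7 yaw 0.08 q [ 0.48  0.35  1.63 -0.    1.15  0.47]
slide [0.0677 0.1096 0.1853] dr [-3.92  0.07 -0.06] rows>= 3.6 tcp [0.5366 0.1008 0.2095]
```

View pics/w25.png

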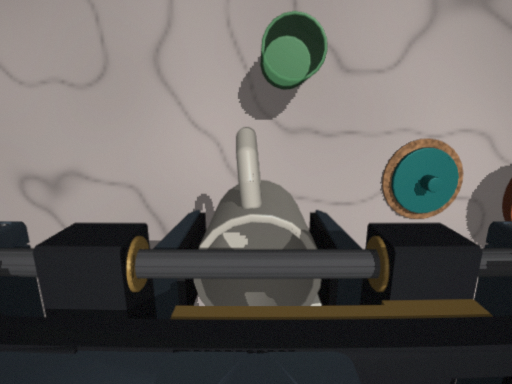

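Emit:
jog_arm(moves=[{"dr": [-1,0,0],"slide": [0,0.03,0.05],"fingers": 1},{"dr": [-2,0,0],"slide": [0,0.06,0.1],"fingers": 1},{"dr": [-3,0,0],"slide": [0,0.09,0.15],"fingers": 1},{"dr": [-3.9,0,0],"slide": [0,0.1096,0.185],"fingers": 1},{"dr": [-3.9,0,0],"slide": [0.03,0.1096,0.185],"fingers": 1},{"dr": [-3.9,0,0],"slide": [0.06,0.1096,0.185],"fingers": 1},{"dr": [-3.9,0,0],"slide": [0.068,0.1096,0.185],"fingers": 1},{"dr": [-3.9,0,0],"slide": [0.068,0.1096,0.185],"fingers": 1}])

```text
clock: 31.25
eef_pos: [0.5361, 0.1011, 0.2078]
eef_rot: [[-0.002, 0.998, 0.07], [-0.002, 0.07, -0.998], [-1.0, -0.003, 0.002]]
force: [-0.1, -0.5, -1.3]
gripper_width: 0.648
```

Run:
```python
from rk import *
st();cap("wrist","w26");
go(W2w([-15,66.5,102]),down(np.radians(4)))
```

```text
t 31.25 tcp [0.5361 0.1011 0.2078] hold [0.5359 0.1009 0.1483] F [-0.1 -0.5 -1.3] w 59.0 yaw 3.99 q [ 0.08  0.48  1.64 -0.    1.02  0.01]
slide [0.0471 0.0002 0.0002] dr [-0.01  0.12  0.06] rows>= 0.8 tcp [0.5366 0.1008 0.1615]
```

View pics/w26.png

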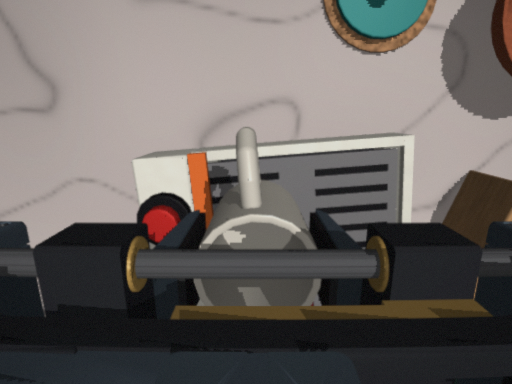

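Emit:
jog_arm(moves=[{"dr": [0,0,0],"slide": [0.02,0,0],"fingers": 1},{"dr": [0,0,0],"slide": [0.04,0,0],"fingers": 1},{"dr": [0,0,0],"slide": [0.046,0,0],"fingers": 1},{"dr": [0,0,0],"slide": [0.048,0,0],"fingers": 1},{"dr": [0,0,0],"slide": [0.0495,0,0],"fingers": 1},{"dr": [0,0,0],"slide": [0.0505,0,0],"fingers": 1},{"dr": [0,0,0],"slide": [0.0505,0,0],"fingers": 1}])

```text
clock: 32.17
eef_pos: [0.5365, 0.1009, 0.1581]
eef_rot: [[-0.0, 0.998, 0.069], [-0.002, 0.069, -0.998], [-1.0, -0.001, 0.002]]
force: [0.9, -0.1, -1.7]
gripper_width: 0.651
```

Emit:
jog_arm(moves=[{"dr": [0,0,0],"slide": [0.001,0,0],"fingers": 1},{"dr": [0,0,0],"slide": [0.0018,0,0],"fingers": 1},{"dr": [0,0,0],"slide": [0.0018,0,0],"fingers": 1}])

```text
clock: 32.55
eef_pos: [0.5365, 0.1008, 0.1574]
eef_rot: [[0.0, 0.998, 0.069], [-0.002, 0.069, -0.998], [-1.0, 0.0, 0.002]]
force: [-6.2, -1.7, 24.8]
gripper_width: 0.647
```

Emit:
jog_arm(moves=[{"dr": [0,0,0],"slide": [-0.0012,0,0],"fingers": 0.15},{"dr": [0,0,0],"slide": [-0.0012,0,0],"fingers": 0.15},{"dr": [0,0,0],"slide": [-0.0012,0,0],"fingers": 0.15},{"dr": [0,0,0],"slide": [-0.03,0,0],"fingers": 0.15},{"dr": [0,0,0],"slide": [-0.08,0,0],"fingers": 0.15},{"dr": [0,0,0],"slide": [-0.13,0,0],"fingers": 0.15},{"dr": [0,0,0],"slide": [-0.15,0,0.03],"fingers": 0.15},{"dr": [0,0,0],"slide": [-0.15,0,0.08],"fingers": 0.15}])

```text
clock: 33.55
eef_pos: [0.5428, 0.0214, 0.3081]
eef_rot: [[0.003, 0.997, 0.072], [-0.002, 0.072, -0.997], [-1.0, 0.003, 0.002]]
force: [0.6, -0.8, -0.4]
gripper_width: 0.852
```

Run:
```python
from rk import *
st();cap("wrist","w27");
go([.46,.34,.26],down(np.radians(0)))
```

```text
t 33.55 tcp [0.5428 0.0214 0.3081] hold [0.5429 0.0213 0.2486] F [ 0.6 -0.8 -0.4] w 77.5 yaw 4.11 q [-0.07  0.36  1.53 -0.    1.25 -0.14]
slide [-0.0139 -0.0602 -0.329 ] dr [ 3.96  0.26 -0.07] rows>= 5.4 tcp [0.46   0.34   0.3195]
```

View pics/w27.png

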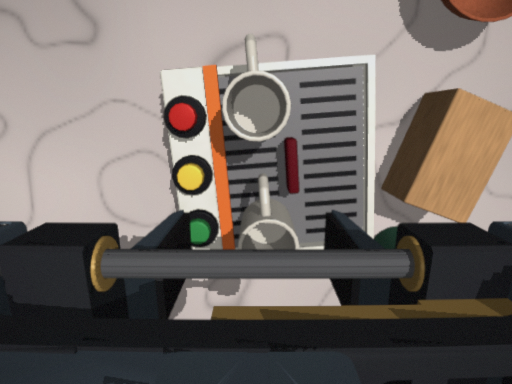

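Both mugs stand on the rack, mug 2 at (257,105) and mug 1 at (268,245). Next, the tumbler.

Emit:
jog_arm(moves=[{"dr": [4,0,0],"slide": [-0.014,-0.06,-0.33],"fingers": 0.1},{"dr": [4,0,0],"slide": [-0.014,-0.06,-0.33],"fingers": 0.1},{"dr": [4,0,0],"slide": [-0.014,-0.06,-0.33],"fingers": 0.1},{"dr": [4,0,0],"slide": [-0.014,-0.06,-0.33],"fingers": 0.1},{"dr": [4,0,0],"slide": [-0.014,-0.06,-0.33],"fingers": 0.1},{"dr": [4,0,0],"slide": [-0.014,-0.06,-0.33],"fingers": 0.1},{"dr": [4,0,0],"slide": [-0.014,-0.06,-0.33],"fingers": 0.1},{"dr": [4,0,0],"slide": [-0.014,-0.06,-0.33],"fingers": 0.1}])

```text
clock: 34.6
eef_pos: [0.4595, 0.3458, 0.3194]
eef_rot: [[-0.001, 1.0, -0.001], [-0.003, -0.001, -1.0], [-1.0, -0.001, 0.003]]
force: [0.6, -0.5, -0.3]
gripper_width: 0.902
```

Run:
```python
from rk import *
st();cap("wrist","w28")
```

```text
t 34.6 tcp [0.4595 0.3458 0.3194] hold [0.4594 0.3456 0.2599] F [ 0.6 -0.5 -0.3] w 82.1 yaw -0.03 q [ 0.54  0.4   1.43 -0.    1.31  0.54]
```

View pics/w28.png

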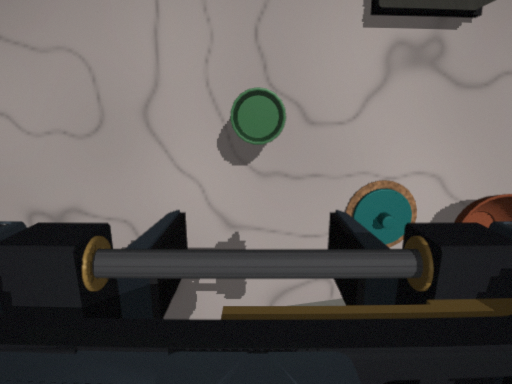

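The tumbler is upright and open, rim centre (258,116).

Run:
```python
from rk import *
c=cap("wrist");X=onz(c,[(258,116)],.08)[0];print(X)
go([X[0],X[1]+.001,.14],down(0));go([X[0],X[1]+.001,.0575],down(0))
```

```text
[0.45827135 0.41518282 0.08      ]
slide [ 0.1198 -0.0014 -0.071 ] dr [-0.1   0.14  0.06] rows>= 2.2 tcp [0.4583 0.4162 0.1995]
slide [ 0.2023 -0.0013 -0.0712] dr [-0.1   0.14  0.06] rows>= 3.4 tcp [0.4583 0.4162 0.117 ]
```

Emit:
jog_arm(moves=[{"dr": [0,0,0],"slide": [0.04,-0.0014,-0.05],"fingers": 0.1},{"dr": [0,0,0],"slide": [0.09,-0.0014,-0.071],"fingers": 0.1},{"dr": [0,0,0],"slide": [0.12,-0.0014,-0.071],"fingers": 0.1},{"dr": [0,0,0],"slide": [0.12,-0.0014,-0.071],"fingers": 0.1},{"dr": [0,0,0],"slide": [0.12,-0.0014,-0.071],"fingers": 0.1}])

```text
clock: 35.33
eef_pos: [0.4587, 0.4169, 0.2009]
eef_rot: [[0.0, 1.0, -0.001], [-0.001, -0.001, -1.0], [-1.0, 0.0, 0.001]]
force: [0.0, -0.0, 1.1]
gripper_width: 0.9
```

Run:
```python
from rk import *
st();cap("wrist","w29");go([.4583,.4165,.0575],down(0))
```

```text
t 35.33 tcp [0.4587 0.4169 0.2009] hold [0.4588 0.4168 0.1414] F [ 0.  -0.   1.1] w 81.9 yaw -0.08 q [ 0.64  0.58  1.46 -0.    1.1   0.64]
slide [ 0.0842 -0.0006  0.0006] dr [-0.08  0.04 -0.07] rows>= 1.3 tcp [0.4583 0.4165 0.117 ]
```

View pics/w29.png

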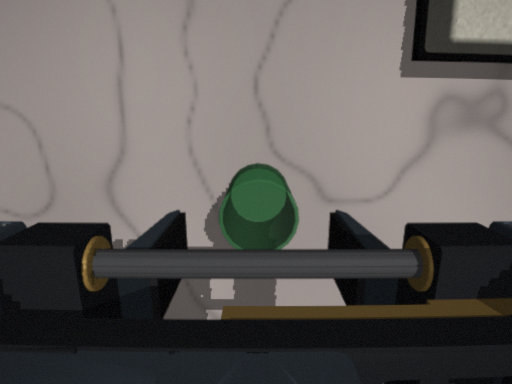

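The tumbler is centred at (259,215), so I'll grip it and lift.

Emit:
jog_arm(moves=[{"dr": [0,0,0],"slide": [0.04,0,0],"fingers": 0.1},{"dr": [0,0,0],"slide": [0.08,0,0],"fingers": 0.1},{"dr": [0,0,0],"slide": [0.084,0,0],"fingers": 0.1},{"dr": [0,0,0],"slide": [0.084,0,0],"fingers": 1},{"dr": [0,0,0],"slide": [0.084,0,0],"fingers": 1},{"dr": [0,0,0],"slide": [0.084,0,0],"fingers": 1},{"dr": [0,0,0],"slide": [0.084,0,0],"fingers": 1}])

```text
clock: 36.25
eef_pos: [0.4586, 0.4176, 0.1171]
eef_rot: [[0.002, 1.0, -0.0], [-0.0, -0.0, -1.0], [-1.0, 0.002, 0.0]]
force: [0.5, -1.5, 11.5]
gripper_width: 0.641
```

Run:
```python
from rk import *
st()
```

```text
t 36.25 tcp [0.4586 0.4176 0.1171] hold [0.4587 0.4175 0.0576] F [ 0.5 -1.5 11.5] w 58.4 yaw -0.02 q [ 0.64  0.69  1.52 -0.    0.93  0.64]
```

Emit:
jog_arm(moves=[{"dr": [0,0,0],"slide": [-0.03,0,0],"fingers": 1},{"dr": [0,0,0],"slide": [-0.08,0,0],"fingers": 1},{"dr": [0,0,0],"slide": [-0.13,0,0],"fingers": 1},{"dr": [0,0,0],"slide": [-0.18,0,0],"fingers": 1},{"dr": [0,0,0],"slide": [-0.18,0,0],"fingers": 1}])

```text
clock: 36.88
eef_pos: [0.459, 0.4183, 0.3]
eef_rot: [[0.005, 1.0, -0.0], [0.002, -0.0, -1.0], [-1.0, 0.005, -0.002]]
force: [-0.2, 0.6, -3.2]
gripper_width: 0.639
```

Run:
```python
from rk import *
st();cap("wrist","w30")
go(W2w([64,2,240]),down(np.radians(8.6)));go(W2w([64,2,150]),down(np.radians(8.6)))
```

```text
t 36.88 tcp [0.459  0.4183 0.3   ] hold [0.4593 0.4185 0.2405] F [-0.2  0.6 -3.2] w 58.2 yaw -0.02 q [ 0.64  0.48  1.35 -0.    1.31  0.64]
slide [-0.0018  0.1663  0.3688] dr [-8.62  0.01 -0.12] rows>= 6.5 tcp [0.6244 0.0488 0.2995]
slide [0.0882 0.1661 0.3688] dr [-8.62  0.01 -0.12] rows>= 6.6 tcp [0.6244 0.0488 0.2095]
```

View pics/w30.png

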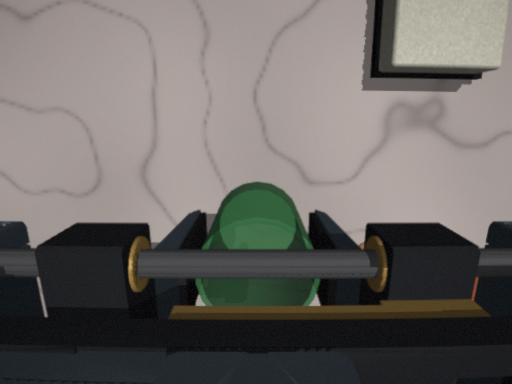

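Emit:
jog_arm(moves=[{"dr": [-1.5,0,0],"slide": [0,0.024,0.054],"fingers": 1},{"dr": [-3,0,0],"slide": [0,0.048,0.108],"fingers": 1},{"dr": [-4.5,0,0],"slide": [0,0.072,0.162],"fingers": 1},{"dr": [-6,0,0],"slide": [0,0.096,0.216],"fingers": 1},{"dr": [-7.5,0,0],"slide": [0,0.12,0.27],"fingers": 1},{"dr": [-8.6,0,0],"slide": [0,0.144,0.324],"fingers": 1},{"dr": [-8.6,0,0],"slide": [0,0.168,0.369],"fingers": 1},{"dr": [-8.6,0,0],"slide": [0.02,0.168,0.369],"fingers": 1}])

```text
clock: 37.92
eef_pos: [0.6271, 0.0449, 0.2752]
eef_rot: [[0.0, 0.989, 0.145], [-0.003, 0.145, -0.989], [-1.0, -0.0, 0.003]]
force: [0.3, 0.9, -2.7]
gripper_width: 0.639
```

Run:
```python
from rk import *
st();cap("wrist","w31")
go(W2w([66,2,150]),down(np.radians(8.6)))
```

```text
t 37.92 tcp [0.6271 0.0449 0.2752] hold [0.6272 0.0447 0.2157] F [ 0.3  0.9 -2.7] w 58.2 yaw 8.36 q [-0.02  0.51  1.36 -0.    1.27 -0.17]
slide [ 0.0622  0.0021 -0.0025] dr [-0.18  0.07  0.34] rows>= 1.0 tcp [0.6264 0.0491 0.2095]
```

View pics/w31.png

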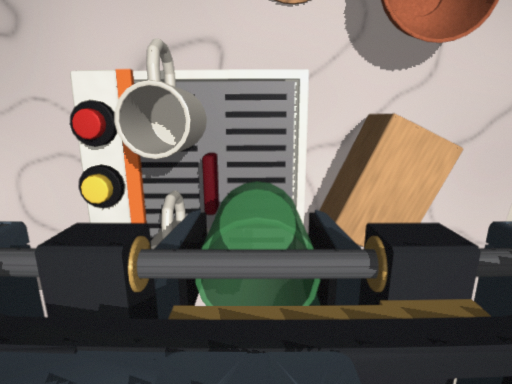

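Emit:
jog_arm(moves=[{"dr": [0,0,0],"slide": [0.02,0.001,-0.002],"fingers": 1},{"dr": [0,0,0],"slide": [0.05,0.001,-0.002],"fingers": 1},{"dr": [0,0,0],"slide": [0.08,0.001,-0.002],"fingers": 1},{"dr": [0,0,0],"slide": [0.1,0.001,-0.002],"fingers": 1},{"dr": [0,0,0],"slide": [0.11,0.001,-0.002],"fingers": 1},{"dr": [0,0,0],"slide": [0.1135,0.001,-0.002],"fingers": 1},{"dr": [0,0,0],"slide": [0.1135,0.001,-0.002],"fingers": 1}])

```text
clock: 38.85
eef_pos: [0.6265, 0.0503, 0.1629]
eef_rot: [[-0.001, 0.989, 0.149], [-0.002, 0.149, -0.989], [-1.0, -0.001, 0.002]]
force: [0.1, 1.0, -1.2]
gripper_width: 0.643
```

Run:
```python
from rk import *
st();s=readout.read_state();print(w2W(s["eef_pos"]))
```

```text
t 38.85 tcp [0.6265 0.0503 0.1629] hold [0.6264 0.0502 0.1034] F [ 0.1  1.  -1.2] w 58.5 yaw 8.58 q [-0.01  0.64  1.47 -0.    1.03 -0.16]
[ 66.28740673   3.13860866 162.9336186 ]
```

Emit:
jog_arm(moves=[{"dr": [0,0,0],"slide": [0.002,0,0],"fingers": 1},{"dr": [0,0,0],"slide": [0.004,0,0],"fingers": 1},{"dr": [0,0,0],"slide": [0.0055,0,0],"fingers": 1},{"dr": [0,0,0],"slide": [0.0065,0,0],"fingers": 1},{"dr": [0,0,0],"slide": [0.0065,0,0],"fingers": 1}])

```text
clock: 39.48
eef_pos: [0.6264, 0.0501, 0.1571]
eef_rot: [[-0.0, 0.989, 0.149], [-0.002, 0.149, -0.989], [-1.0, -0.0, 0.002]]
force: [-5.0, -0.5, 12.9]
gripper_width: 0.639
```

Emit:
jog_arm(moves=[{"dr": [0,0,0],"slide": [-0.0006,0,0],"fingers": 0.2},{"dr": [0,0,0],"slide": [-0.0006,0,0],"fingers": 0.2},{"dr": [0,0,0],"slide": [-0.0006,0,0],"fingers": 0.2},{"dr": [0,0,0],"slide": [-0.03,0,0],"fingers": 0.2},{"dr": [0,0,0],"slide": [-0.08,0,0],"fingers": 0.2},{"dr": [0,0,0],"slide": [-0.13,0,0],"fingers": 0.2},{"dr": [0,0,0],"slide": [-0.15,-0.02,0.05],"fingers": 0.2},{"dr": [0,0,0],"slide": [-0.15,-0.04,0.1],"fingers": 0.2}])

```text
clock: 40.48
eef_pos: [0.6022, -0.0553, 0.3083]
eef_rot: [[0.003, 0.989, 0.151], [-0.003, 0.151, -0.989], [-1.0, 0.002, 0.003]]
force: [0.0, -0.6, -0.7]
gripper_width: 0.796
```

Run:
```python
from rk import *
st();cap("wrist","w32");cap("scene","s32")
```

```text
t 40.48 tcp [ 0.6022 -0.0553  0.3083] hold [ 0.6024 -0.0555  0.2488] F [ 0.  -0.6 -0.7] w 72.4 yaw 8.66 q [-0.19  0.45  1.38 -0.    1.31 -0.34]
```

View pics/w32.png

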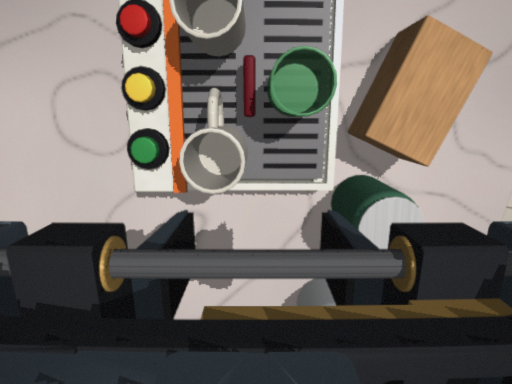

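View pics/s32.png

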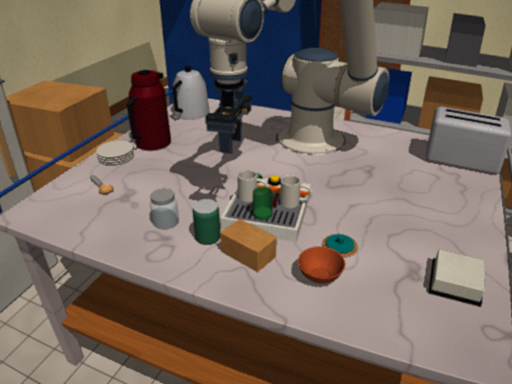

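All three vessels are upright on the rack: mug 2 (207,5), mug 1 (212,157) and the tumbler (303,80). Now the keys, red first.

Run:
```python
from rk import *
go([.461,.0852,.2],down(np.radians(8.6)),.078);go([.461,.0852,.086],down(np.radians(8.6)),.078)
```

```text
slide [ 0.0284 -0.1175 -0.1626] dr [-0.22  0.19  0.05] rows>= 3.2 tcp [0.461  0.0852 0.278 ]
slide [ 0.1424 -0.1174 -0.163 ] dr [-0.22  0.19  0.05] rows>= 3.9 tcp [0.461  0.0852 0.164 ]
```

Emit:
jog_arm(moves=[{"dr": [0,0.2,0],"slide": [0,-0.04,-0.055],"fingers": 1},{"dr": [0,0.2,0],"slide": [0,-0.08,-0.11],"fingers": 1},{"dr": [0,0.2,0],"slide": [0,-0.1175,-0.163],"fingers": 1},{"dr": [0,0.2,0],"slide": [0.02,-0.1175,-0.163],"fingers": 1},{"dr": [0,0.2,0],"slide": [0.06,-0.1175,-0.163],"fingers": 1},{"dr": [0,0.2,0],"slide": [0.1,-0.1175,-0.163],"fingers": 1},{"dr": [0,0.2,0],"slide": [0.12,-0.1175,-0.163],"fingers": 1},{"dr": [0,0.2,0],"slide": [0.12,-0.1175,-0.163],"fingers": 1}])

```text
clock: 41.58
eef_pos: [0.4606, 0.0892, 0.1851]
eef_rot: [[-0.004, 0.989, 0.149], [0.001, 0.149, -0.989], [-1.0, -0.004, -0.002]]
force: [-0.5, 0.6, -0.0]
gripper_width: 0.0
```

Run:
```python
from rk import *
st();go([.461,.0852,.078],down(np.radians(8.6)),.078);cap("wrist","w33")
s=cap("scene");cv2.imwrite("pics/s33.png",cv2.resize(s["pixels"][130:250,200:340,::-1],None,fx=4.5,fy=4.5,interpolation=cv2.INTER_CUBIC))
```

```text
t 41.58 tcp [0.4606 0.0892 0.1851] hold [0.4604 0.0893 0.1256] F [-0.5  0.6 -0. ] w 0.0 yaw 8.58 q [ 0.06  0.43  1.84  0.    0.87 -0.09]
slide [ 0.0291 -0.0001  0.0041] dr [-0.02 -0.11  0.22] rows>= 0.5 tcp [0.461  0.0852 0.156 ]
```

View pics/w33.png

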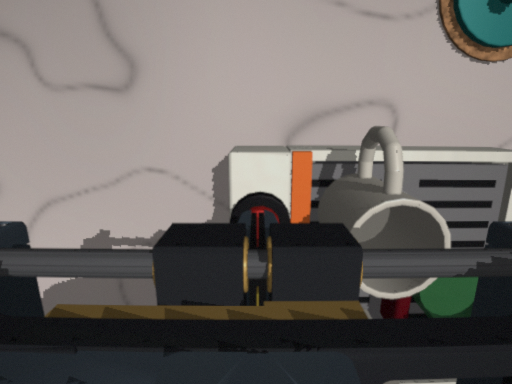

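View pics/s33.png

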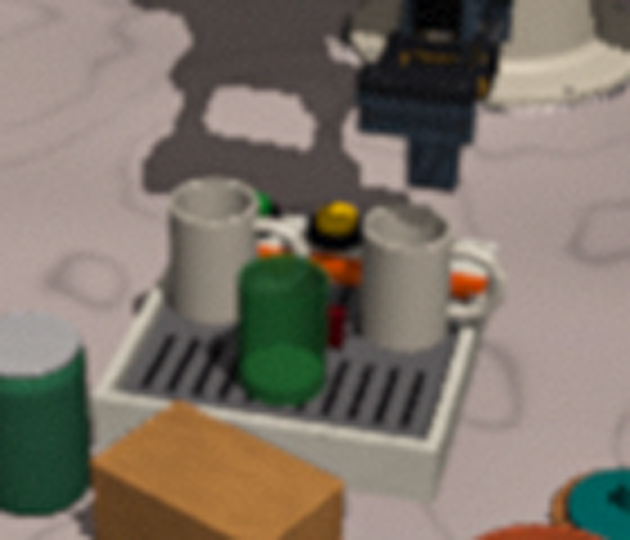

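Emit:
jog_arm(moves=[{"dr": [0,0,0.2],"slide": [0.01,0,0.004],"fingers": 1},{"dr": [0,0,0.2],"slide": [0.02,0,0.004],"fingers": 1},{"dr": [0,0,0.2],"slide": [0.026,0,0.004],"fingers": 1},{"dr": [0,0,0.2],"slide": [0.026,0,0.004],"fingers": 1}])

```text
clock: 42.18
eef_pos: [0.4616, 0.0851, 0.1597]
eef_rot: [[0.001, 0.989, 0.149], [0.002, 0.149, -0.989], [-1.0, 0.001, -0.002]]
force: [0.2, 0.2, -0.8]
gripper_width: 0.002
```

Run:
```python
from rk import *
st();go([.461,.0852,.078],down(np.radians(8.6)),.078)
```

```text
t 42.17 tcp [0.4616 0.0851 0.1597] hold [0.4616 0.0852 0.1002] F [ 0.2  0.2 -0.8] w 0.2 yaw 8.57 q [ 0.05  0.48  1.87  0.    0.79 -0.1 ]
slide [ 0.0037 -0.0006 -0.0002] dr [-0.03 -0.09 -0.08] rows>= 0.1 tcp [0.461  0.0852 0.156 ]
```

Emit:
jog_arm(moves=[{"dr": [0,0,0],"slide": [0.004,-0.0005,0],"fingers": 1},{"dr": [0,0,0],"slide": [0.007,-0.0005,0],"fingers": 1},{"dr": [0,0,0],"slide": [0.0095,-0.0005,0],"fingers": 1},{"dr": [0,0,0],"slide": [0.0105,-0.0005,0],"fingers": 1},{"dr": [0,0,0],"slide": [0.0105,-0.0005,0],"fingers": 1},{"dr": [0,0,0],"slide": [0.0105,-0.0005,0],"fingers": 1}])

```text
clock: 42.92
eef_pos: [0.4616, 0.0851, 0.1503]
eef_rot: [[0.003, 0.989, 0.149], [0.002, 0.149, -0.989], [-1.0, 0.003, -0.001]]
force: [-4.3, -0.2, 20.3]
gripper_width: 0.004
```

Emit:
jog_arm(moves=[{"dr": [0,0,0],"slide": [0.0005,0,0],"fingers": 1},{"dr": [0,0,0],"slide": [0.0005,0,0],"fingers": 1}])

```text
clock: 43.18
eef_pos: [0.4616, 0.0851, 0.1501]
eef_rot: [[0.003, 0.989, 0.149], [0.002, 0.149, -0.989], [-1.0, 0.004, -0.001]]
force: [-5.8, 0.0, 31.1]
gripper_width: 0.005
```

Run:
```python
from rk import *
st();s=cap("scene");c=cap("wrist","w34")
```

```text
t 43.17 tcp [0.4616 0.0851 0.1501] hold [0.4618 0.0852 0.0906] F [-5.8  0.  31.1] w 0.5 yaw 8.58 q [ 0.05  0.49  1.88  0.    0.77 -0.1 ]
```

View pics/w34.png

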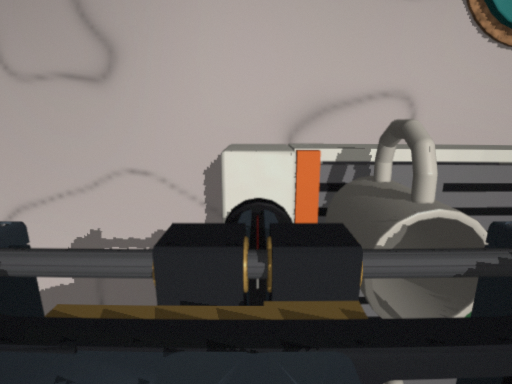

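Red is firmly bottomed: 31 N with the tip at z about 72 mm. I'll release it and move to yellow.

Emit:
jog_arm(moves=[{"dr": [0,0,0],"slide": [-0.01,0,0],"fingers": 1},{"dr": [0,0,0],"slide": [-0.035,0,0],"fingers": 1},{"dr": [0,0,0],"slide": [-0.035,0,0.03],"fingers": 1},{"dr": [0,0,0],"slide": [-0.035,0,0.0618],"fingers": 1},{"dr": [0,0,0],"slide": [-0.035,0,0.0618],"fingers": 1},{"dr": [0,0,0],"slide": [-0.012,0,0.0618],"fingers": 1},{"dr": [0,0,0],"slide": [-0.012,0,0.0618],"fingers": 1}])

```text
clock: 44.15
eef_pos: [0.4696, 0.0244, 0.1601]
eef_rot: [[-0.001, 0.989, 0.149], [0.002, 0.149, -0.989], [-1.0, -0.0, -0.002]]
force: [-0.3, 0.3, 0.7]
gripper_width: 0.001
```

Run:
```python
from rk import *
st();go([.4705,.0241,.072],down(np.radians(8.6)),.078);c=cap("wrist","w35")
```

```text
t 44.15 tcp [0.4696 0.0244 0.1601] hold [0.4696 0.0246 0.1006] F [-0.3  0.3  0.7] w 0.0 yaw 8.58 q [-0.08  0.48  1.87  0.    0.8  -0.23]
slide [0.0101 0.0008 0.0005] dr [-0.02 -0.13  0.02] rows>= 0.2 tcp [0.4705 0.0241 0.15  ]
```

View pics/w35.png

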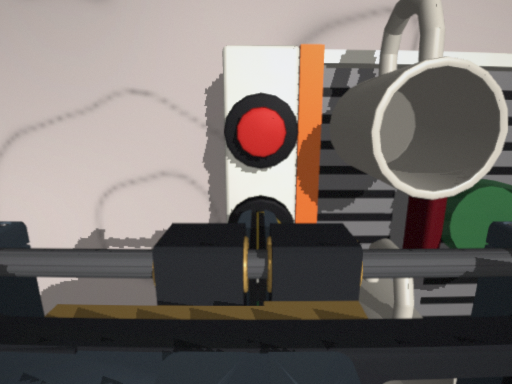

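The red key (260,132) has sprung back. Pressing yellow.

Emit:
jog_arm(moves=[{"dr": [0,0,0],"slide": [0.004,0.0008,0],"fingers": 1},{"dr": [0,0,0],"slide": [0.007,0.0008,0],"fingers": 1},{"dr": [0,0,0],"slide": [0.01,0.0008,0],"fingers": 1},{"dr": [0,0,0],"slide": [0.0108,0.0008,0],"fingers": 1},{"dr": [0,0,0],"slide": [0.0108,0.0008,0],"fingers": 1},{"dr": [0,0,0],"slide": [0.0108,0.0008,0],"fingers": 1}])

```text
clock: 44.95
eef_pos: [0.4717, 0.0242, 0.1505]
eef_rot: [[0.003, 0.989, 0.149], [0.002, 0.149, -0.989], [-1.0, 0.003, -0.002]]
force: [1.0, 4.1, 6.2]
gripper_width: 0.003
```

Emit:
jog_arm(moves=[{"dr": [0,0,0],"slide": [0.0008,0,0],"fingers": 1},{"dr": [0,0,0],"slide": [0.0012,0,0],"fingers": 1},{"dr": [0,0,0],"slide": [0.0012,0,0],"fingers": 1}])

```text
clock: 45.32
eef_pos: [0.4717, 0.0242, 0.1501]
eef_rot: [[0.004, 0.989, 0.149], [0.002, 0.149, -0.989], [-1.0, 0.004, -0.001]]
force: [-3.4, 4.9, 29.7]
gripper_width: 0.003
```

Yellow is bottomed at 30 N with the tip at z about 72 mm. Next is green.

Emit:
jog_arm(moves=[{"dr": [0,0,0],"slide": [-0.01,0,0],"fingers": 1},{"dr": [0,0,0],"slide": [-0.035,0,0],"fingers": 1},{"dr": [0,0,0],"slide": [-0.035,-0.001,0.03],"fingers": 1},{"dr": [0,0,0],"slide": [-0.035,-0.001,0.0618],"fingers": 1},{"dr": [0,0,0],"slide": [-0.035,-0.001,0.0618],"fingers": 1},{"dr": [0,0,0],"slide": [-0.012,-0.001,0.0618],"fingers": 1},{"dr": [0,0,0],"slide": [-0.012,-0.001,0.0618],"fingers": 1}])

```text
clock: 46.2
eef_pos: [0.4785, -0.0366, 0.16]
eef_rot: [[-0.001, 0.989, 0.149], [0.002, 0.149, -0.989], [-1.0, -0.001, -0.003]]
force: [0.2, 0.5, 1.3]
gripper_width: 0.005
```

Run:
```python
from rk import *
st();go([.480,-.0366,.072],down(np.radians(8.6)),.078);c=cap("wrist","w36")
```

```text
t 46.2 tcp [ 0.4785 -0.0366  0.16  ] hold [ 0.4785 -0.0365  0.1005] F [0.2 0.5 1.3] w 0.4 yaw 8.58 q [-0.2   0.49  1.84  0.    0.81 -0.35]
slide [0.01   0.0015 0.0002] dr [-0.02 -0.15  0.03] rows>= 0.2 tcp [ 0.48   -0.0366  0.15  ]
```

View pics/w36.png

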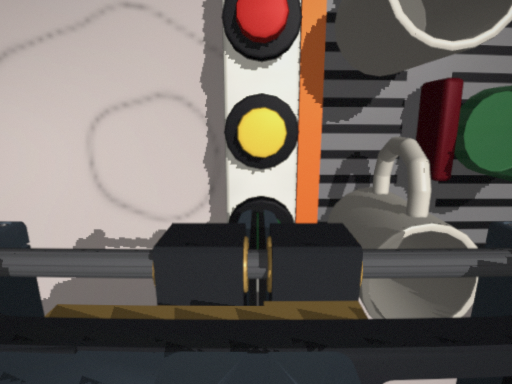

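Yellow has sprung back. Pressing green.

Emit:
jog_arm(moves=[{"dr": [0,0,0],"slide": [0.004,0.0012,0],"fingers": 1},{"dr": [0,0,0],"slide": [0.007,0.0012,0],"fingers": 1},{"dr": [0,0,0],"slide": [0.01,0.0012,0],"fingers": 1},{"dr": [0,0,0],"slide": [0.011,0.0012,0],"fingers": 1},{"dr": [0,0,0],"slide": [0.0116,0.0012,0],"fingers": 1},{"dr": [0,0,0],"slide": [0.0116,0.0012,0],"fingers": 1}])

```text
clock: 47.0
eef_pos: [0.4812, -0.0369, 0.1503]
eef_rot: [[0.004, 0.989, 0.149], [0.002, 0.149, -0.989], [-1.0, 0.004, -0.001]]
force: [-2.6, 4.7, 23.7]
gripper_width: 0.005
```

Emit:
jog_arm(moves=[{"dr": [0,0,0],"slide": [0.0004,0,0],"fingers": 1},{"dr": [0,0,0],"slide": [0.0004,0,0],"fingers": 1}])

```text
clock: 47.25
eef_pos: [0.4812, -0.0369, 0.1501]
eef_rot: [[0.004, 0.989, 0.149], [0.002, 0.149, -0.989], [-1.0, 0.004, -0.001]]
force: [-4.1, 4.7, 30.6]
gripper_width: 0.007
```

Emit:
jog_arm(moves=[{"dr": [0,0,0],"slide": [-0.01,0,0],"fingers": 1},{"dr": [0,0,0],"slide": [-0.06,0,0],"fingers": 1},{"dr": [0,0,0],"slide": [-0.12,0,0],"fingers": 1},{"dr": [0,0,0],"slide": [-0.15,0.03,0.05],"fingers": 1},{"dr": [0,0,0],"slide": [-0.15,0.06,0.1],"fingers": 1},{"dr": [0,0,0],"slide": [-0.15,0.06,0.1],"fingers": 1}])

```text
clock: 48.0
eef_pos: [0.5566, -0.1302, 0.299]
eef_rot: [[0.004, 0.989, 0.147], [0.001, 0.147, -0.989], [-1.0, 0.004, -0.0]]
force: [0.3, 1.1, -0.2]
gripper_width: 0.002
```

Run:
```python
from rk import *
st();c=cap("wrist","w37");cap("top","t37");s=cap("scene");cv2.imwrite("pics/s37.png",cv2.resize(s["pixels"][130:290,130:430,::-1],None,fx=2.6,fy=2.6,interpolation=cv2.INTER_CUBIC))
```

```text
t 48.0 tcp [ 0.5566 -0.1302  0.299 ] hold [ 0.5568 -0.1302  0.2395] F [ 0.3  1.1 -0.2] w 0.2 yaw 8.43 q [-0.34  0.41  1.47  0.    1.25 -0.48]
```

View pics/w37.png

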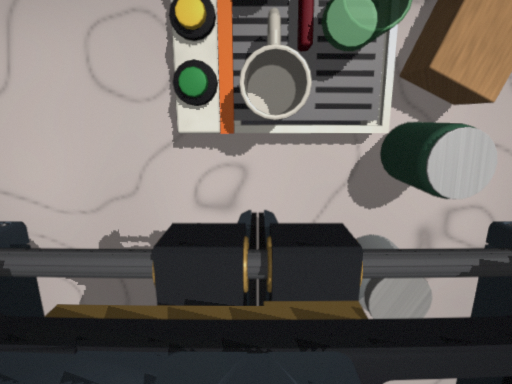

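View pics/s37.png

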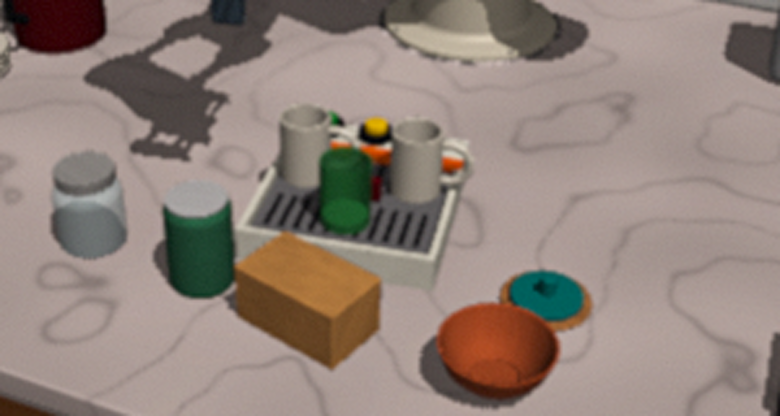

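View pics/t37.png

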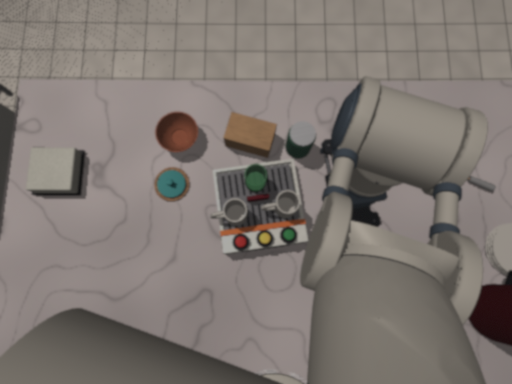

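The final pictures show all three vessels upright, the keys sprung back and the bystanders in place. Each vessel touched down with the rack top at z = 40 mm, at both the near and far spots, so the rack is flat. Handing in.

Run:
```python
from h import *
order.close_job();st()
```

```text
the job is handed in; nothing more can be done
the job is handed in; nothing more can be done
```

The cup warmer job is done and handed in at about 48 s of the 210 s allowed; no verdict was reported.

- **Lid:** the teal lid lies flat and centred on the cork mat.
- **Rack:** I hooked the orange-striped edge under the lip and swung it down flat; it came up solid at 32 N. All three vessels later touched down at a rack-top height of 40 mm, which is where a fully seated rack should be.
- **Vessels:** both mugs and the green tumbler stand upright on the rack. Mug 2's handle overhangs the side wall without touching it. No beaker showed in any picture.
- **Keys:** red, yellow and green were pressed in that order after the rack was in. Each went down its full 6 mm to a firm stop at about 30 N. I saw all three back up afterwards.

**Last checks:** the final pictures show everything in place and the other things where they were, with the gripper clear of everything. The grip never slackened and I saw no vessel knocked. My only disagreement was small: the cameras differed by up to about 6 mm on where the mugs stood, which I resolved with close-up wrist views before gripping.

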